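# Set out the goldsmith's soldering place

### The arm

A 7-joint arm with a two-finger parallel gripper is mounted at the origin on the work surface. World frame = base frame: x ahead of the robot, y to its left, z up, the work surface at z = 0. Lengths are in mm, angles in rad, forces in N, time in s.
With the tool pointing down it reaches from about 400 to 850 mm from the base axis. Payload 4.5 kg.
Tool frame: the origin (TCP) lies at the very end of the fingers, on their centre line; the grasp point (between the pads) lies r.tcp_to_grasp behind it (r.tcp_to_grasp is the distance from the TCP to the grasp point, in mm); z points along the fingers, y is the line along which they close (so a half turn about z gives the same grasp; the last joint's range is limited). The gripper opens to 85 mm and grips with 20 to 120 N. Pads are 22 mm wide; open, the fingers measure 114 mm over their backs; the gripper's body (76 mm by 85 mm) begins 54 mm behind the grasp point. The pads swing forward as they close: fully open they stand 13 mm farther back than shut.
Start: joints at [1.362, 0.689, -0.195, 1.565, 0.157, 0.902, -0.215], TCP at [150.292, -606.685, 231.317] pointing down, gripper open.
Joint ranges: [-3.01, 3.01], [-0.46, 2.08], [-1.47, 1.51], [0.13, 2.56], [-1, 4.14], [0.04, 2.09], [-2.66, 2.66]. Speed limits (rad/s): [2.57, 2.57, 3.14, 3.14, 3.14, 3.14, 3.14].

### API

Orientations are given as a unit quaternion [w, x, y, z].
In Python, from workcell import r gives the robot as it stands. The module is installed in compiled form; this text tells all that it offers.
- The arm moves only by the tool carry_out, never from a script. Its argument "deltas" is one flat list of numbers, 7 for each row, row after row: the shift along the tool's x, y, z in m, then the turn, a rotation vector about the tool's x, y, z in degrees, then the finger opening in m, from 0 to 0.0854. A call has 1 to 12 rows; each row is the pose to reach, as a shift and turn from the pose commanded when the call began, along the tool's axes at that moment; what a row does not reach only later rows make up. A row lasts 1/12 s, in which the tool goes at most 41.7 mm and 7.16 degrees, less where a joint would pass 70% of its speed; a pose out of reach is approached as far as the arm can. A call with a gripper value outside its range is refused whole. The fingers move at their own pace and stop on an object; "grip_force" is the grip in N (left out, the last holds). Time passes only in rows, so rows that repeat a pose let the fingers close. It gives the time, the measured TCP pose, the force, the opening and the grip force at its end, in the units of the state.
- r.get_obs(): the state, without advancing time (a new reading comes with each control period).
- r.capture(name): name is "scene" or "side" or "wrist"; returns a dict with "pixels" (420x560x3 uint8, red, green, blue), "mtx" (3x3 intrinsics, pixels), "R" (3x3) and "t" (3): a world point X has camera coordinates R X + t. Camera axes: x right, y down, z forward; pixel columns grow to the right and rows downward; lengths in mm; the calibration is good to about 2 mm. A picture is of the moment at which its call begins. There is no depth.
- r.hand_in(): hands the job in; it is judged then, once.
Trained networks look in the newest picture that a camera, given by its name, has taken for a name from the list of things; names that differ only in an ending like _2 or _b are one class to them, and where a whole thing is asked for, a point or a joint stands for the part that bears it (a point fixed in the world has none). Each returns a list of dicts, best first, with "p" (0 to 1); they miss things now and then, are a little off and sometimes report something else, mostly with a low value. They report only what shows in the picture. A call takes as long as a camera call. They do not tell look-alikes from the thing itself.
- r.find_in(camera, query): "uv" ([column, row] in pixels, amid what is visible of it).
- r.regions_of(camera, query): "region" (420x560 bool, what is visible of it) and "uv" ([column, row] in pixels, amid what is visible of it).
The state is a dict: "clock": time; "q": joint angles; "joint_vel": joint speeds; "joint_torque": joint torques, N m; "tcp_pos": TCP position; "tool_rot": TCP orientation; "wrist_force": force on the tool from outside, world axes, zero at the start; "moment": the same for the moment, N m; "finger_gap": finger opening in mm; "finger_force": force on a finger pad.
Only numpy, scipy, OpenCV 4.12 (cv2) and the standard library are available. Lean on these libraries where they do the work, as an engineer would, in place of code of your own. Each camera call takes 0.05 s, during which the arm holds its last target. There are 200 camera calls.

### The job

Set out the soldering place on the beige heat board: put the white soldering block on the board exactly midway between the red torch rest and the black clamp stand, square to the board, and lay the gold-coloured ring flat in the hollow on top of it. Stand the flux jar (green glass, white lid) on the board straight behind the torch rest and the blue-lidded tin on the board straight in front of the clamp stand, each centred on its stand with a gap of 2 cm; 'in front' is the side towards the robot, and both directions run square to the board's edges. Keep the jar and the tin upright, and leave the grey ring, the steel block and the amber jar where they are.

Things in the scene. Friction and masses are not known exactly. Their poses are not given: they have to be found in the camera images.
- board: Fixed beige heat board lying on the bench, 240 mm deep (its x) by 270 mm wide (its y), 12 mm thick. Origin: centre of its underside, on the bench. x points to its back edge (away from the robot), y to its left; turned up to 0.3 rad from the robot's axes. Two stands are fixed on it, centred 85 mm left and 85 mm right of its middle (which is which varies), neither ahead of nor behind the middle.
- torch_rest: Red torch rest fixed on the board: red base plate 40 mm (x) by 50 mm (y), two red uprights with open steel forks, 53 mm tall in all. Origin: centre of its underside, on the board's top; axes parallel to the board's. With a 2 cm gap behind it, the jar's centre is 66 mm along +x from here.
- clamp_stand: Black clamp stand fixed on the board: round base 44 mm across, thin post with a small ball on top, 52 mm tall. Origin: centre of its underside, on the board's top; axes parallel to the board's. With a 2 cm gap in front of it, the tin's centre is 68 mm along -x from here.
- block: Loose white plaster-like soldering block, 60 x 60 mm, 25 mm high, 120 g; a round hollow 46 mm across and 3 mm deep is centred in its top. Origin: centre of its underside; x and y along its sides, z up. Any of its four sides may face the robot.
- gold_ring: Loose gold-coloured (brass) finger ring lying flat, 26 mm outside, 21 mm inside diameter, 12 mm high, 15 g. Origin: centre of its underside, z up along its axis. In the hollow its underside is 22 mm above the block's underside.
- flux_jar: Loose round flux jar of green glass with paper label and white lid, 52 mm across, 65 mm high, 140 g. Origin: centre of its underside, z up.
- tin: Loose flat round tin, steel with a blue lid, 52 mm across, 22 mm high, 60 g. Origin: centre of its underside, z up.
- steel_ring: Dark grey steel ring, same size as the gold one, lying on the bench; to be left alone. Origin: centre of its underside.
- bench_block: Shiny solid steel bench block, 55 x 55 mm, 22 mm high, no hollow; to be left alone. Origin: centre of its underside, x and y along its sides.
- amber_jar: Amber glass jar with black lid, 60 mm across, 75 mm high; to be left alone. Origin: centre of its underside.
Not all that is in view belongs to the job. Leave any pink look-alike of the tin alone.

How it is judged:
By the outcome, as a careful person would: the job done as asked, in the order asked, and still so for the second after the job is handed in, with the robot touching nothing.
It also fails if it takes over 102 s, if anything falls off the work surface, if the arm or the gripper's body presses on something with over 40 N, if the wrist force passes 120 N, or if a joint passes its speed limit or range.

## Working session

There is one attempt and no reset: what is moved stays moved. The work goes in short steps, Python scripts to look and compute and a tool call to move; the robot and the scene stay as the last step left them, time stands still between calls to the robot, and variables do not carry over. Pictures are saved under pics/ and viewed, at most 14 in all, crops included, and the job is handed in when it is done.

Besides the shell and the picture viewer there is one more tool, called after ">>>" as a command line: name --argument value ..., lists and objects as JSON in quotes. carry_out: Moves the arm, as the interface text tells. Its arguments: {"type":"object","properties":{"deltas":{"type":"array"},"grip_force":{"type":"number"}},"required":["deltas"]}

```bash
mkdir -p pics
python3 - <<'E'
from workcell import r
import cv2,numpy as np
o=r.get_obs();print(o['clock'],o['tcp_pos'],o['tool_rot'],o['finger_gap'],r.tcp_to_grasp)
for c in ["scene","side"]:
    d=r.capture(c);cv2.imwrite(f'pics/{c}0.png',cv2.cvtColor(d['pixels'],cv2.COLOR_RGB2BGR))
    print(c,-d['R'].T@d['t'])
    for n in "board torch_rest clamp_stand block gold_ring flux_jar tin steel_ring bench_block amber_jar".split():
        print(n,[(np.round(f['uv']).tolist(),round(f['p'],2)) for f in r.find_in(c,n)][:3])
E
```

```text
0.0 [ 150.02380214 -606.01099096  230.42087319] [-9.64056185e-04  9.92635039e-01  1.21139241e-01 -1.83260196e-04] 85.25396211303983 18.700000000000003
scene [1574.43154259 -226.55211796  774.39895008]
board [([352.0, 237.0], 0.78), ([410.0, 185.0], 0.19)]
torch_rest [([325.0, 234.0], 0.66)]
clamp_stand []
block [([230.0, 276.0], 0.62), ([353.0, 238.0], 0.31)]
gold_ring []
flux_jar [([177.0, 227.0], 0.9)]
tin [([214.0, 224.0], 0.67), ([252.0, 225.0], 0.59)]
steel_ring []
bench_block [([137.0, 262.0], 0.91), ([215.0, 225.0], 0.72)]
amber_jar [([409.0, 185.0], 0.64)]
side [-83.42644659 668.72854799 592.66764987]
board [([198.0, 243.0], 0.95)]
torch_rest [([217.0, 216.0], 0.65)]
clamp_stand [([176.0, 254.0], 0.85)]
block [([276.0, 166.0], 0.73)]
gold_ring []
flux_jar [([363.0, 176.0], 0.59)]
tin [([318.0, 208.0], 0.85), ([342.0, 192.0], 0.74), ([356.0, 215.0], 0.66)]
steel_ring [([306.0, 183.0], 0.58)]
bench_block [([351.0, 156.0], 0.65)]
amber_jar [([153.0, 350.0], 0.81)]
```

Run:
```python
import cv2,numpy as np
a=cv2.imread('pics/scene0.png')[150:320,90:470];b=cv2.imread('pics/side0.png')[120:400,80:430]
cv2.imwrite('pics/a.png',cv2.resize(a,None,fx=2.1,fy=2.1,interpolation=cv2.INTER_CUBIC));cv2.imwrite('pics/b.png',cv2.resize(b,None,fx=2.1,fy=2.1,interpolation=cv2.INTER_CUBIC))
```

```text
(no output)
```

View pics/a.png

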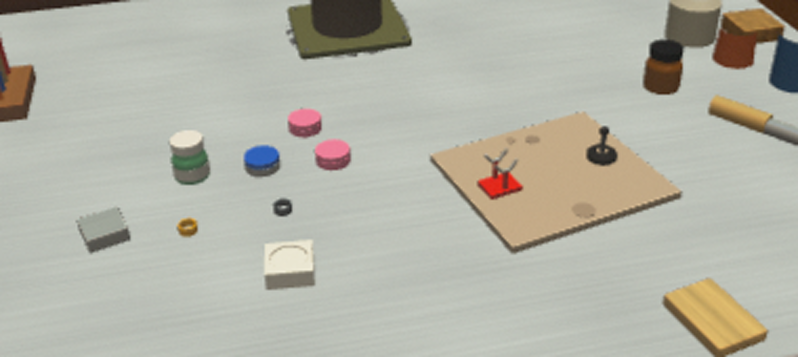

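View pics/b.png

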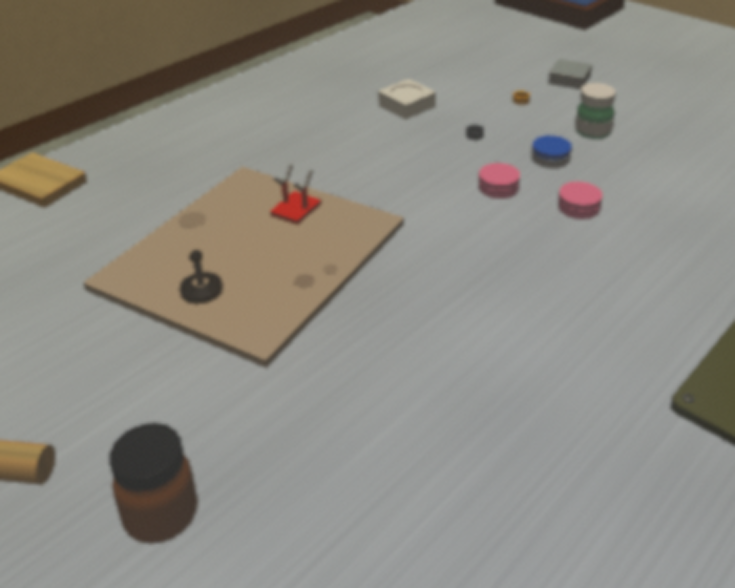

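```bash
cat > h.py <<'E'
import numpy as np,cv2
from scipy.optimize import least_squares
from scipy.spatial.transform import Rotation as Ro
from workcell import r
def plane(d,uv,z):
    ray=d['R'].T@np.linalg.inv(d['mtx'])@np.array([uv[0],uv[1],1.]); c=-d['R'].T@d['t']
    return c+ray*(z-c[2])/ray[2]
def proj(d,X):
    X=np.atleast_2d(X)@d['R'].T+d['t']; p=X@d['mtx'].T; return p[:,:2]/p[:,2:]
def B(p,X): # pose (x,y,th) applied to local pts
    c,s=np.cos(p[2]),np.sin(p[2]); X=np.atleast_2d(X)
    return np.c_[p[0]+c*X[:,0]-s*X[:,1],p[1]+s*X[:,0]+c*X[:,1],X[:,2]]
def tool(R=None):
    o=r.get_obs(); q=o['tool_rot']; return o,Ro.from_quat([q[1],q[2],q[3],q[0]])
def save(d,n): cv2.imwrite(f'pics/{n}.png',cv2.cvtColor(d['pixels'],cv2.COLOR_RGB2BGR))
E
python3 - <<'E'
from h import *
S=r.capture('scene');D=r.capture('side')
cs=np.array([(432,157),(583,113),(680,195),(514,248)])/2.1+[90,150]
cd=np.array([(242,167),(403,220),(266,363),(86,287)])/2.1+[80,120]
print(np.round([plane(S,u,12)[:2] for u in cs]),np.round([plane(D,u,12)[:2] for u in cd]))
pt={'gold':((188,226),(521,98),8),'block':((290,253),(407,92),25),'jar':((187,138),(598,90),65),'tin':((262,154),(552,146),22),'pink1':((305,118),(580,193),22),'pink2':((333,148),(499,174),22),'steelring':((283,207),(475,132),6),'bench':((102,224),(571,69),22),'torch':((500,186),(296,209),16),'clamp':((602,155),(201,288),18)}
for n,(a,b,z) in pt.items(): print(n,np.round(plane(S,np.array(a)/2.1+[90,150],z)[:2]),np.round(plane(D,np.array(b)/2.1+[80,120],z)[:2]))
W=r.capture('wrist');print(-W['R'].T@W['t'],W['R'],W['mtx'][0,0]);save(W,'w0')
E
```

```text
[[483.  45.]
 [424. 305.]
 [660. 351.]
 [710.  96.]] [[700.  94.]
 [465.  48.]
 [408. 308.]
 [636. 358.]]
gold [ 554. -310.] [ 544. -308.]
block [ 665. -185.] [ 663. -186.]
jar [ 423. -299.] [ 417. -301.]
tin [ 426. -197.] [ 419. -197.]
pink1 [ 342. -122.] [ 332. -123.]
pink2 [437. -94.] [431. -95.]
steelring [ 541. -181.] [ 535. -184.]
bench [ 539. -420.] [ 527. -416.]
torch [583. 118.] [572. 118.]
clamp [550. 283.] [537. 284.]
[ 221.16698188 -589.73815358  374.21636509] [[ 2.40173557e-01 -9.70729492e-01 -9.57104399e-04]
 [-9.29337510e-01 -2.30217159e-01  2.88672570e-01]
 [-2.80443319e-01 -6.84420451e-02 -9.57427403e-01]] 363.3557677063777
```

View pics/w0.png

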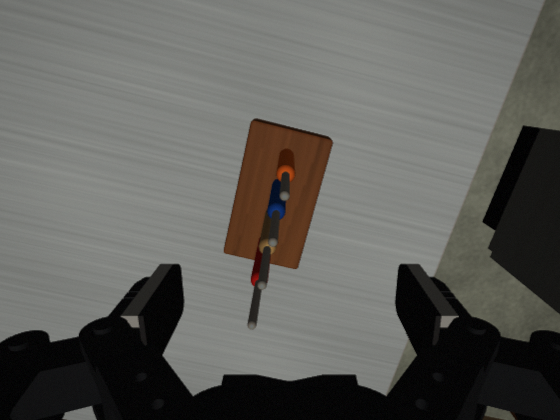

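```bash
cat >> h.py <<'E'
import json,sys
def to(x,y,z,yaw,init=False):
    """print tool-axes deltas from commanded pose to target; then store target (yaw deg)"""
    c=[150.292,-606.685,231.317,13.92] if init else json.load(open('cmd.json'))
    a=np.radians(c[3]);dx,dy,dz=x-c[0],y-c[1],z-c[2]
    lx,ly=np.cos(a)*dx+np.sin(a)*dy, np.sin(a)*dx-np.cos(a)*dy
    lx,ly,lz=np.round([lx/1e3,ly/1e3,-dz/1e3],4);t=round(-(yaw-c[3]),2)
    # store what the rounded numbers give
    n=[c[0]+1e3*(np.cos(a)*lx+np.sin(a)*ly),c[1]+1e3*(np.sin(a)*lx-np.cos(a)*ly),c[2]-1e3*lz,c[3]-t]
    json.dump(n,open('cmd.json','w'));print('DELTA',lx,ly,lz,'rz',t,'->',np.round(n,2),'dist',round(float(np.hypot(np.hypot(dx,dy),dz))))
E
python3 -c "
from h import *
to(470,-250,330,0,True)"
```

```text
DELTA 0.3961 -0.2693 -0.0987 rz 13.92 -> [ 469.97 -250.01  330.02    0.  ] dist 489
```

>>> carry_out --deltas '[0.03, -0.02, -0.008, 0, 0, 1, 0.085, 0.066, -0.0449, -0.0165, 0, 0, 4, 0.085, 0.099, -0.0673, -0.0247, 0, 0, 8, 0.085, 0.132, -0.09, -0.033, 0, 0, 13.92, 0.085, 0.165, -0.112, -0.041, 0, 0, 13.92, 0.085, 0.198, -0.1347, -0.0494, 0, 0, 13.92, 0.085, 0.231, -0.157, -0.0576, 0, 0, 13.92, 0.085, 0.264, -0.18, -0.066, 0, 0, 13.92, 0.085, 0.297, -0.202, -0.074, 0, 0, 13.92, 0.085, 0.33, -0.224, -0.082, 0, 0, 13.92, 0.085, 0.363, -0.247, -0.09, 0, 0, 13.92, 0.085, 0.3961, -0.2693, -0.0987, 0, 0, 13.92, 0.085]'

```text
clock: 2.25
tcp_pos: [471.0, -248.2, 330.6]
tool_rot: [0.0, 1.0, 0.0, 0.0]
wrist_force: [0.6, -1.2, -1.2]
finger_gap: 85.0
finger_force: 0.0
```

Run:
```python
from h import *
W=r.capture('wrist');save(W,'w1');o=r.get_obs();print(o['clock'],o['tcp_pos'],o['tool_rot'],-W['R'].T@W['t'])
for n,z in dict(block=25,gold_ring=8,flux_jar=65,tin=22,steel_ring=8,bench_block=22).items():
    for f in r.regions_of('wrist',n)[:3]:
        m=f['region'];print(n,np.round(f['uv']),round(f['p'],2),m.sum(),np.round(plane(W,f['uv'],z)[:2]))
```

```text
2.3 [ 479.17993483 -239.20927916  332.44495301] [-0.00261489  0.99996219  0.00670736  0.00487851] [ 543.94696395 -248.88019299  473.47718556]
block [239.   3.] 0.96 410 [ 638. -193.]
gold_ring [352.  87.] 0.5 164 [ 549. -325.]
flux_jar [331. 194.] 0.61 1606 [ 430. -298.]
tin [251. 189.] 0.73 1344 [ 425. -199.]
tin [200. 253.] 0.73 1250 [ 336. -127.]
tin [174. 181.] 0.64 1446 [ 436. -102.]
steel_ring [237.  90.] 0.45 139 [ 547. -184.]
bench_block [435.  99.] 0.78 2381 [ 536. -423.]
bench_block [253. 187.] 0.69 1354 [ 427. -202.]
```

View pics/w1.png

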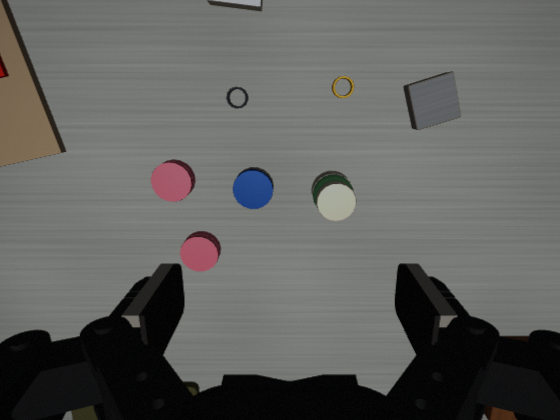

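```bash
python3 -c "
from h import *
to(650,-186,200,0)"
```

```text
DELTA 0.18 -0.064 0.13 rz -0.0 -> [ 649.97 -186.01  200.02    0.  ] dist 231
```

>>> carry_out --deltas '[0.02, -0.007, 0.015, 0, 0, 0, 0.085, 0.045, -0.016, 0.032, 0, 0, 0, 0.085, 0.07, -0.025, 0.05, 0, 0, 0, 0.085, 0.095, -0.034, 0.069, 0, 0, 0, 0.085, 0.12, -0.043, 0.087, 0, 0, 0, 0.085, 0.145, -0.052, 0.105, 0, 0, 0, 0.085, 0.165, -0.059, 0.12, 0, 0, 0, 0.085, 0.18, -0.064, 0.13, 0, 0, 0, 0.085, 0.18, -0.064, 0.13, 0, 0, 0, 0.085, 0.18, -0.064, 0.13, 0, 0, 0, 0.085, 0.18, -0.064, 0.13, 0, 0, 0, 0.085]'

```text
clock: 3.52
tcp_pos: [648.8, -188.3, 200.3]
tool_rot: [0.001, 1.0, -0.001, -0.0]
wrist_force: [0.5, -0.7, 0.1]
finger_gap: 84.7
finger_force: 0.0
```

Run:
```python
from h import *
W=r.capture('wrist');save(W,'w2');o=r.get_obs();print(o['clock'],o['tcp_pos'],o['tool_rot'],-W['R'].T@W['t'])
for f in r.regions_of('wrist','block')[:2]:
    m=f['region'];print(np.round(f['uv']),round(f['p'],2),m.sum(),np.round(plane(W,f['uv'],25)[:2]))
    c=max(cv2.findContours(m.astype(np.uint8),0,1)[0],key=cv2.contourArea)
    P=np.array([plane(W,u,25)[:2] for u in c[:,0]],np.float32);print(cv2.minAreaRect(P))
hs=cv2.cvtColor(W['pixels'],cv2.COLOR_RGB2HSV);print(hs[int(f['uv'][1]),int(f['uv'][0])])
```

```text
3.5667 [ 648.94070632 -188.29950823  200.83759803] [ 7.70414524e-04  9.99998698e-01 -1.41807911e-03  6.91392836e-06] [ 721.93768222 -188.94728312  343.18818603]
[288. 152.] 0.56 4669 [ 672. -188.]
((669.469482421875, -190.018798828125), (59.89569091796875, 61.63032913208008), 83.59110260009766)
[105   9 172]
```

View pics/w2.png

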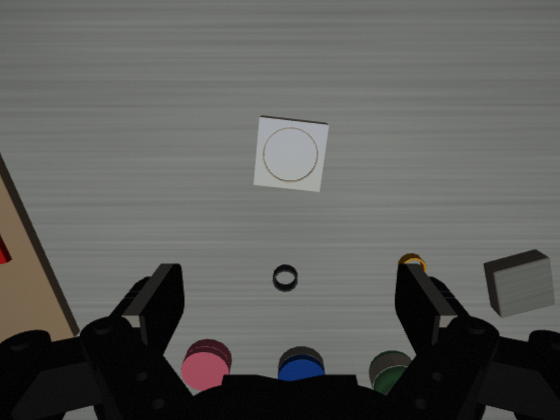

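```bash
python3 -c "
from h import *
json.dump([648.9,-188.3,200.5,0],open('cmd.json','w'))
print(r.get_obs()['q'])
to(669.5,-190,70,83.6)"
```

```text
[ 0.26840486  0.78961839 -0.10894446  1.43015137  0.09837977  0.92632725
 -1.44098041]
DELTA 0.0206 0.0017 0.1305 rz -83.6 -> [ 669.5 -190.    70.    83.6] dist 132
```

>>> carry_out --deltas '[0.002, 0, 0.01, 0, 0, -6, 0.085, 0.004, 0, 0.025, 0, 0, -13, 0.085, 0.006, 0, 0.04, 0, 0, -20, 0.085, 0.008, 0, 0.055, 0, 0, -27, 0.085, 0.01, 0, 0.07, 0, 0, -34, 0.085, 0.012, 0.001, 0.085, 0, 0, -41, 0.085, 0.014, 0.001, 0.1, 0, 0, -48, 0.085, 0.016, 0.001, 0.115, 0, 0, -55, 0.085, 0.018, 0.001, 0.125, 0, 0, -62, 0.085, 0.02, 0.0015, 0.13, 0, 0, -69, 0.085, 0.0206, 0.0017, 0.1305, 0, 0, -76, 0.085, 0.0206, 0.0017, 0.1305, 0, 0, -83, 0.085]'

```text
clock: 4.62
tcp_pos: [670.1, -189.4, 69.9]
tool_rot: [0.001, 0.747, 0.664, -0.001]
wrist_force: [-0.1, 1.0, -0.6]
finger_gap: 84.9
finger_force: 0.0
```

>>> carry_out --deltas '[0, 0, 0.01, 0, 0, -0.6, 0.085, 0, 0, 0.025, 0, 0, -0.6, 0.085, 0, 0, 0.04, 0, 0, -0.6, 0.085, 0, 0, 0.05, 0, 0, -0.6, 0.085, 0, 0, 0.05, 0, 0, -0.6, 0.085]'

```text
clock: 5.03
tcp_pos: [667.8, -187.6, 15.7]
tool_rot: [-0.002, 0.746, 0.666, -0.002]
wrist_force: [0.3, 0.5, -0.2]
finger_gap: 85.2
finger_force: 0.0
```

>>> carry_out --deltas '[0, 0, 0.006, 0, 0, 0, 0.085, 0, 0, 0.013, 0, 0, 0, 0.085, 0, 0, 0.013, 0, 0, 0, 0.05, 0, 0, 0.013, 0, 0, 0, 0.04, 0, 0, 0.013, 0, 0, 0, 0.04, 0, 0, 0.013, 0, 0, 0, 0.04, 0, 0, 0.013, 0, 0, 0, 0.04, 0, 0, 0.013, 0, 0, 0, 0.04, 0, 0, 0.013, 0, 0, 0, 0.04]' --grip_force 40

```text
clock: 5.78
tcp_pos: [670.8, -187.9, 6.8]
tool_rot: [0.0, 0.746, 0.666, 0.0]
wrist_force: [-0.8, 0.2, 1.1]
finger_gap: 59.0
finger_force: 45.3
```

```bash
python3 -c "
from h import *
json.dump([670,-189,7,83.6],open('cmd.json','w'))
to(565,130,300,101)"
```

```text
DELTA 0.3053 -0.1399 -0.293 rz -17.4 -> [565.   129.99 300.   101.  ] dist 446
```

>>> carry_out --deltas '[0, 0, -0.015, 0, 0, 0, 0.04, 0, 0, -0.045, 0, 0, 0, 0.04, 0.015, -0.007, -0.08, 0, 0, 0, 0.04, 0.04, -0.018, -0.11, 0, 0, 0, 0.04, 0.068, -0.031, -0.135, 0, 0, 0, 0.04, 0.096, -0.044, -0.16, 0, 0, -3, 0.04, 0.126, -0.058, -0.185, 0, 0, -6, 0.04, 0.158, -0.072, -0.205, 0, 0, -9, 0.04, 0.19, -0.087, -0.225, 0, 0, -12, 0.04, 0.22, -0.101, -0.245, 0, 0, -15, 0.04, 0.25, -0.1145, -0.265, 0, 0, -17.4, 0.04, 0.275, -0.126, -0.28, 0, 0, -17.4, 0.04]'

```text
clock: 6.78
tcp_pos: [575.1, 102.7, 289.5]
tool_rot: [0.0, 0.634, 0.773, 0.001]
wrist_force: [-0.0, 1.4, -0.3]
finger_gap: 59.5
finger_force: 45.2
```

>>> carry_out --deltas '[0.0248, -0.0217, -0.01, 0, 0, 0, 0.04, 0.0303, -0.0139, -0.013, 0, 0, 0, 0.04, 0.0303, -0.0139, -0.013, 0, 0, 0, 0.04, 0.0303, -0.0139, -0.013, 0, 0, 0, 0.04, 0.0303, -0.0139, -0.013, 0, 0, 0, 0.04]'

```text
clock: 7.2
tcp_pos: [556.9, 125.0, 299.3]
tool_rot: [0.0, 0.637, 0.771, -0.001]
wrist_force: [0.6, 0.0, -0.5]
finger_gap: 58.7
finger_force: 45.2
```

Run:
```python
from h import *
W=r.capture('wrist');save(W,'w3');o=r.get_obs();print(o['clock'],o['tcp_pos'],o['tool_rot'],o['finger_gap'],-W['R'].T@W['t'])
np.savez('w3.npz',**W)
for n in ['board','torch_rest','clamp_stand']:
    for f in r.regions_of('wrist',n)[:1]:
        m=f['region'];print(n,np.round(f['uv']),round(f['p'],2),m.sum(),np.round(plane(W,f['uv'],12)[:2]))
        np.save(n+'.npy',m)
```

```text
7.25 [556.88365963 124.82042338 299.05208791] [ 1.96975328e-04  6.37101054e-01  7.70779874e-01 -7.70804717e-04] 58.994870734902975 [542.88194377 196.46302984 442.1121731 ]
board [301.  95.] 0.85 40292 [556. 196.]
torch_rest [304. 164.] 0.93 1462 [575. 119.]
clamp_stand [303.  14.] 0.7 1068 [541. 278.]
```

View pics/w3.png

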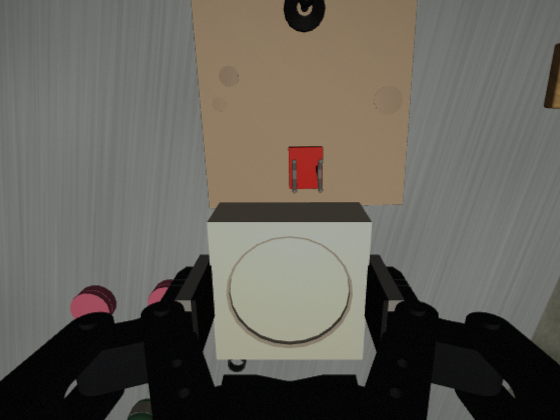

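Run:
```python
from h import *
W=dict(np.load('w3.npz'));hs=cv2.cvtColor(W['pixels'],cv2.COLOR_RGB2HSV)
m=((hs[...,0]<22)&(hs[...,0]>5)&(hs[...,1]>60)&(hs[...,1]<160)&(hs[...,2]>70)).astype(np.uint8)
m[225:]=0;m[:,480:]=0
m=cv2.morphologyEx(m,2,np.ones((3,3)));n,l,s,_=cv2.connectedComponentsWithStats(m);m=l==1+np.argmax(s[1:,4])
L=[];R_=[];Bt=[]
for v in range(5,195,3):
    u=np.where(m[v])[0];L.append((u[0]-.5,v));R_.append((u[-1]+.5,v))
for u in list(range(215,280,3))+list(range(330,398,3)):
    v=np.where(m[:,u])[0];Bt.append((u,v[-1]+.5))
P=lambda A:np.array([plane(W,a,12)[:2] for a in A])
L,R_,Bt=P(L),P(R_),P(Bt)
def loc(p,X):
    c,s=np.cos(p[2]),np.sin(p[2]);d=X-p[:2];return np.c_[c*d[:,0]+s*d[:,1],-s*d[:,0]+c*d[:,1]]
f=lambda p:np.r_[loc(p,L)[:,0]+120*sg,loc(p,R_)[:,0]-120*sg,loc(p,Bt)[:,1]+135]
for sg in (1,-1):
    q=least_squares(f,[558,198,.19],loss='soft_l1');e=f(q.x)
    print(sg,np.round(q.x,3),q.cost,e[:len(L)].mean(),e[len(L):2*len(L)].mean(),np.abs(e).max())
    if sg==1 or q.cost<bc: bc=q.cost;b=q.x
red=((hs[...,0]<5)|(hs[...,0]>174))&(hs[...,1]>200)&(hs[...,2]>120);red[220:]=0
print('red rect',cv2.minAreaRect(np.array([plane(W,a,16)[:2] for a in np.argwhere(red)[:,::-1]],np.float32)),'expect',B(b,[0,-85,0]))
blk=(hs[...,2]<60);blk[50:]=0;blk[:,:270]=0;blk[:,340:]=0
v,u=np.where(blk);print('clamp',u.min(),u.max(),v.max(),plane(W,((u.min()+u.max())/2,9),18),B(b,[0,85,0]))
np.save('board_pose.npy',b)
```

```text
1 [5.58427e+02 2.03570e+02 2.04000e-01] 83.31236504280028 0.6341804131187743 -0.5992226842526003 4.53261546610193
-1 [5.58811e+02 2.03428e+02 1.80000e-01] 30532.951376730096 -239.38868594817782 239.3914338931231 243.102433773576
red rect ((576.8213500976562, 115.2675552368164), (37.820350646972656, 49.60188674926758), 10.869515419006348) expect [[575.61323493 120.32541105   0.        ]]
clamp 284 324 31 [541.74008412 281.64273626  18.        ] [[541.24037169 286.81416824   0.        ]]
```

Run:
```python
from h import *
W=dict(np.load('w3.npz'));hs=cv2.cvtColor(W['pixels'],cv2.COLOR_RGB2HSV)
m=((hs[...,0]<22)&(hs[...,0]>5)&(hs[...,1]>60)&(hs[...,1]<160)&(hs[...,2]>70)).astype(np.uint8)
m[225:]=0;m[:,480:]=0
m=cv2.morphologyEx(m,2,np.ones((3,3)));n,l,s,_=cv2.connectedComponentsWithStats(m);m=l==1+np.argmax(s[1:,4])
L=[];R_=[];Bt=[]
for v in range(5,190,3):
    u=np.where(m[v])[0];L.append((u[0]-.5,v));R_.append((u[-1]+.5,v))
for u in range(376,400,2): Bt.append((u,np.where(m[:,u])[0][-1]+.5))
print(Bt[::3],L[::15],R_[::15])
P=lambda A:np.array([plane(W,a,12)[:2] for a in A])
L,R_,Bt=P(L),P(R_),P(Bt)
def loc(p,X):
    c,s=np.cos(p[2]),np.sin(p[2]);d=X-p[:2];return np.c_[c*d[:,0]+s*d[:,1],-s*d[:,0]+c*d[:,1]]
f=lambda p:np.r_[loc(p,L)[:,0]+120,loc(p,R_)[:,0]-120,loc(p,Bt)[:,1]+135]
q=least_squares(f,[558,198,.19],loss='soft_l1');e=f(q.x);n=len(L);b=q.x
print(b,[ (a.mean(),a.std()) for a in (e[:n],e[n:2*n],e[2*n:])],B(b,[[0,-85,0],[0,85,0]]))
print([np.polyfit(A[:,1],A[:,0],1)[0] for A in (L,R_)])
```

```text
[(376, np.float64(204.5)), (382, np.float64(204.5)), (388, np.float64(204.5)), (394, np.float64(203.5))] [(np.float64(191.5), 5), (np.float64(195.5), 50), (np.float64(199.5), 95), (np.float64(203.5), 140), (np.float64(207.5), 185)] [(np.float64(416.5), 5), (np.float64(412.5), 50), (np.float64(409.5), 95), (np.float64(406.5), 140), (np.float64(403.5), 185)]
[5.59096512e+02 2.00000240e+02 2.10872422e-01] [(np.float64(0.6175307980618684), np.float64(0.3266519910070389)), (np.float64(-0.6203483448501409), np.float64(0.3337242967555143)), (np.float64(0.003086048482212315), np.float64(0.54401183987595))] [[576.88812352 116.88310242   0.        ]
 [541.30490062 283.11737761   0.        ]]
[np.float64(-0.21478497679609285), np.float64(-0.214290203515234)]
```

Run:
```python
from h import *
W=dict(np.load('w3.npz'))
c=np.array([(209.5,219.5),(368.5,219.5),(363.5,358),(216,358.5)],float)
g=cv2.cvtColor(W['pixels'],cv2.COLOR_RGB2GRAY);m=(g>120).astype(np.uint8)
m=cv2.morphologyEx(m,2,np.ones((5,5)));n,l,s,_=cv2.connectedComponentsWithStats(m)
k=l[250,225];print(s[k]);cn=max(cv2.findContours((l==k).astype(np.uint8),0,1)[0],key=cv2.contourArea)
for z in (309,313,317,321):
    A=np.array([plane(W,a,z)[:2] for a in c]);print(z,np.round(A.mean(0),1),np.round(np.linalg.norm(A-np.roll(A,-1,0),axis=1),1),np.degrees(np.arctan2(*(A[0]+A[1]-A[2]-A[3])[::-1])))
print(cv2.minAreaRect(np.array([plane(W,a,317)[:2] for a in cn[:,0]],np.float32)))
to_=None
```

```text
[  159     9   254   352 57797]
309 [557.7 118.3] [61.7 64.5 64.8 64.8] 101.13316555630533
313 [557.3 120.6] [59.9 62.6 62.9 62.9] 101.13316555630543
317 [556.9 123. ] [58.  60.6 60.9 60.9] 101.13316555630539
321 [556.4 125.3] [56.2 58.7 59.  59. ] 101.1331655563054
((547.5706176757812, 153.5628662109375), (85.23336029052734, 131.97152709960938), 2.0880846977233887)
```

```bash
python3 -c "
from h import *
json.dump([556.9,124.9,299.2,100.9],open('cmd.json','w'))
to(559.1,201,70,102.1)"
```

```text
DELTA 0.0743 0.0166 0.2292 rz -1.2 -> [559.15 201.    70.   102.1 ] dist 242
```

>>> carry_out --deltas '[0.015, 0.0033, 0.01, 0, 0, 0, 0.04, 0.035, 0.008, 0.03, 0, 0, 0, 0.04, 0.055, 0.0123, 0.06, 0, 0, -1.2, 0.04, 0.0743, 0.0166, 0.09, 0, 0, -1.2, 0.04, 0.0743, 0.0166, 0.12, 0, 0, -1.2, 0.04, 0.0743, 0.0166, 0.15, 0, 0, -1.2, 0.04, 0.0743, 0.0166, 0.18, 0, 0, -1.2, 0.04, 0.0743, 0.0166, 0.205, 0, 0, -1.2, 0.04, 0.0743, 0.0166, 0.222, 0, 0, -1.2, 0.04, 0.0743, 0.0166, 0.2292, 0, 0, -1.2, 0.04, 0.0743, 0.0166, 0.2292, 0, 0, -1.2, 0.04, 0.0743, 0.0166, 0.2292, 0, 0, -1.2, 0.04]'

```text
clock: 8.4
tcp_pos: [559.3, 202.8, 70.6]
tool_rot: [0.0, 0.628, 0.778, 0.0]
wrist_force: [-0.4, 1.0, -0.6]
finger_gap: 58.9
finger_force: 45.1
```

Run:
```python
from h import *
W=r.capture('wrist');save(W,'w4');o=r.get_obs();print(o['clock'],o['tcp_pos'],o['tool_rot'],o['finger_gap'])
```

```text
8.45 [559.68084543 203.15869459  71.2933905 ] [3.28869299e-04 6.28188685e-01 7.78060422e-01 9.20875539e-04] 59.22780124810236
```

View pics/w4.png

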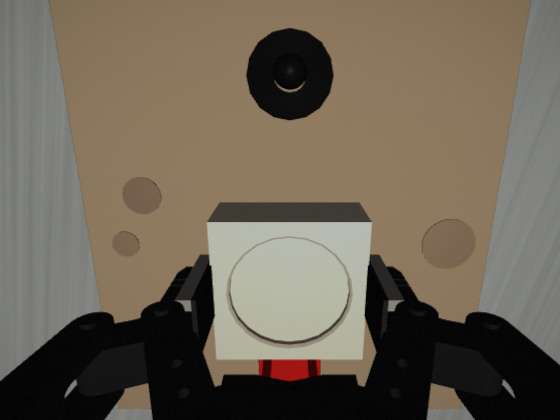

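Run:
```python
from h import *
import pickle
d=r.capture('wrist');np.savez('w4.npz',**d);W=d
c=np.array([(209.5,219.5),(368.5,219.5),(363.5,358),(216,358.5)],float)
for z in (87,89): A=np.array([plane(W,a,z)[:2] for a in c]);print(z,A.mean(0),np.linalg.norm(A-np.roll(A,-1,0),axis=1).mean(),np.degrees(np.arctan2(*(A[0]+A[1]-A[2]-A[3])[::-1])))
g=cv2.cvtColor(W['pixels'],cv2.COLOR_RGB2GRAY);m=(g<45).astype(np.uint8);m[130:]=0;v,u=np.where(m)
print(u.min(),u.max(),v.min(),v.max())
for z in (12,18): P=np.array([plane(W,a,z)[:2] for a in zip(u,v)],np.float32);print('clamp',z,cv2.minEnclosingCircle(P))
hs=cv2.cvtColor(W['pixels'],cv2.COLOR_RGB2HSV);mm=(hs[...,1]>60)&(hs[...,0]<25)
L=[];R_=[]
for v in range(5,180,5):
    u=np.where(mm[v])[0];L.append(plane(W,(u[0]-.5,v),12)[:2]);R_.append(plane(W,(u[-1]+.5,v),12)[:2])
L,R_=np.array(L),np.array(R_);th=np.mean([np.arctan(-np.polyfit(A[:,1],A[:,0],1)[0]) for A in (L,R_)])
k=np.array([np.cos(th),np.sin(th)]);print('th',th,'deg',np.degrees(th),'axial',np.median(L@k),np.median(R_@k),'mid',(np.median(L@k)+np.median(R_@k))/2,'block axial',A.mean() and 0)
A=np.array([plane(W,a,89)[:2] for a in c]).mean(0);print('block along x',A@k, 'along y',A@[-k[1],k[0]])
```

```text
87 [559.90392365 199.97598424] 61.036899496394376 102.42928638328092
89 [559.65050425 201.13867793] 60.07752281302602 102.42928638328085
246 331 29 120
clamp 12 ((541.6201782226562, 282.37481689453125), 22.677793502807617)
clamp 18 ((541.6843872070312, 282.1249084472656), 22.005056381225586)
th 0.2105272352514193 deg 12.062322052464133 axial 469.1662628953426 708.2173320129646 mid 588.6917974541536 block axial 0
block along x 589.3269692474125 along y 79.74445424220217
```

>>> carry_out --deltas '[-0.0018, -0.0007, 0.015, 0, 0, 0.3, 0.04, -0.0018, -0.0007, 0.03, 0, 0, 0.3, 0.04, -0.0018, -0.0007, 0.042, 0, 0, 0.3, 0.04, -0.0018, -0.0007, 0.048, 0, 0, 0.3, 0.04, -0.0018, -0.0007, 0.051, 0, 0, 0.3, 0.04, -0.0018, -0.0007, 0.051, 0, 0, 0.3, 0.04, -0.0018, -0.0007, 0.051, 0, 0, 0.3, 0.04]'

```text
clock: 9.08
tcp_pos: [558.9, 201.2, 19.8]
tool_rot: [0.0, 0.63, 0.777, 0.0]
wrist_force: [-0.2, -0.2, -1.4]
finger_gap: 59.2
finger_force: 45.2
```

>>> carry_out --deltas '[0, 0, 0.001, 0, 0, 0, 0.04, 0, 0, 0.001, 0, 0, 0, 0.04, 0, 0, 0.001, 0, 0, 0, 0.085, 0, 0, 0.001, 0, 0, 0, 0.085, 0, 0, 0.001, 0, 0, 0, 0.085, 0, 0, 0.001, 0, 0, 0, 0.085, 0, 0, -0.01, 0, 0, 0, 0.085, 0, 0, -0.04, 0, 0, 0, 0.085, 0, 0, -0.08, 0, 0, 0, 0.085, 0, 0, -0.12, 0, 0, 0, 0.085, 0, 0, -0.14, 0, 0, 0, 0.085, 0, 0, -0.14, 0, 0, 0, 0.085]'

```text
clock: 10.08
tcp_pos: [561.3, 202.9, 165.4]
tool_rot: [0.002, 0.63, 0.776, 0.005]
wrist_force: [0.8, -0.3, -0.3]
finger_gap: 84.9
finger_force: 0.0
```

Run:
```python
from h import *
W=r.capture('wrist');np.savez('w5.npz',**W);save(W,'w5');o=r.get_obs();print(o['clock'],o['tcp_pos'],o['tool_rot'],o['finger_gap'])
g=cv2.cvtColor(W['pixels'],cv2.COLOR_RGB2HSV)
m=((g[...,1]<50)&(g[...,2]>110)).astype(np.uint8);m=cv2.morphologyEx(m,2,np.ones((3,3)))
n,l,s,c=cv2.connectedComponentsWithStats(m)
for i in range(1,n):
    if s[i,4]>800: 
        P=np.array([plane(W,a[::-1],37)[:2] for a in np.argwhere(l==i)],np.float32);print(s[i],cv2.minAreaRect(P))
red=((g[...,0]<5)|(g[...,0]>174))&(g[...,1]>200)&(g[...,2]>110);print(red.sum())
print('red',cv2.minAreaRect(np.array([plane(W,a,16)[:2] for a in np.argwhere(red)[:,::-1]],np.float32)))
```

```text
10.1333 [560.07504618 201.80171521 162.67934407] [0.00133993 0.63015733 0.7764615  0.00273553] 84.91094593562067
[    0     0   560   341 84668] ((555.6005249023438, 201.23594665527344), (488.4556884765625, 268.7358703613281), 11.477304458618164)
[ 244  158   80   75 5810] ((558.617919921875, 198.57029724121094), (60.65506362915039, 59.57868957519531), 11.776742935180664)
[  165   325   250    69 12700] ((594.5924072265625, 50.384456634521484), (221.84959411621094, 73.00108337402344), 11.505724906921387)
1783
red ((577.345458984375, 113.83692932128906), (38.88492202758789, 49.45573425292969), 12.661553382873535)
```

View pics/w5.png

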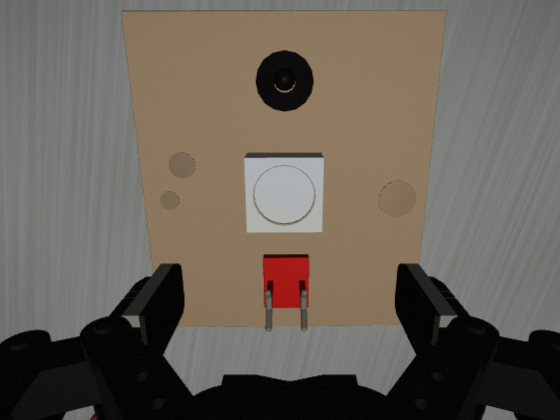

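Run:
```python
from h import *
W=dict(np.load('w5.npz'));g=cv2.cvtColor(W['pixels'],cv2.COLOR_RGB2HSV)
m=((g[...,1]>60)&(g[...,0]<25)&(g[...,2]>60))
P=lambda A:np.array([plane(W,a,12)[:2] for a in A])
L=[];R_=[];T=[];Bo=[]
for v in range(20,245,5):
    u=np.where(m[v])[0];L.append((u[0]-.5,v));R_.append((u[-1]+.5,v))
for u in range(135,435,5): T.append((u,np.where(m[:,u])[0][0]-.5))
for u in list(range(192,255,4))+list(range(315,385,4)): Bo.append((u,np.where(m[:330,u])[0][-1]+.5))
L,R_,T,Bo=map(P,(L,R_,T,Bo))
def loc(p,X):
    c,s=np.cos(p[2]),np.sin(p[2]);d=X-p[:2];return np.c_[c*d[:,0]+s*d[:,1],-s*d[:,0]+c*d[:,1]]
f=lambda p:np.r_[loc(p,L)[:,0]+120,loc(p,R_)[:,0]-120,loc(p,T)[:,1]-135,loc(p,Bo)[:,1]+135]
b=least_squares(f,[559,199,.21],loss='soft_l1').x;print(b,np.degrees(b[2]),[f"{x.mean():.2f} {x.std():.2f}" for x in (loc(b,L)[:,0]+120,loc(b,R_)[:,0]-120,loc(b,T)[:,1]-135,loc(b,Bo)[:,1]+135)])
print('block in board',loc(b,np.array([[558.62,198.57]])))
m2=(g[...,2]<60);m2[120:]=0;m2[:,:250]=0;m2[:,320:]=0;v,u=np.where(m2)
(c,rr)=cv2.minEnclosingCircle(np.array([plane(W,a,18)[:2] for a in zip(u,v)],np.float32));print('clamp',loc(b,np.array([c])),rr)
print('red',loc(b,np.array([[577.35,113.84]])));np.save('board_pose.npy',b)
```

```text
[5.59447784e+02 1.99079463e+02 2.11595156e-01] 12.123509431063267 ['0.60 0.26', '-0.59 0.24', '-0.37 0.19', '0.82 0.35']
block in board [[-0.91631893 -0.32424927]]
clamp [[-0.09082096 85.07956033]] 21.859771728515625
red [[ -0.39902452 -87.09819816]]
```

```bash
python3 -c "
from h import *
json.dump([559.6,201.5,161,102.1],open('cmd.json','w'))
to(549,-312,150,90)"
```

```text
DELTA -0.4999 -0.118 0.011 rz 12.1 -> [ 549.01 -312.03  150.     90.  ] dist 514
```

>>> carry_out --deltas '[-0.015, -0.0035, 0, 0, 0, 0, 0.085, -0.05, -0.012, 0, 0, 0, 1, 0.085, -0.09, -0.021, 0, 0, 0, 2, 0.085, -0.13, -0.031, 0, 0, 0, 4, 0.085, -0.17, -0.04, 0, 0, 0, 6, 0.085, -0.21, -0.05, 0, 0, 0, 8, 0.085, -0.25, -0.059, 0, 0, 0, 10, 0.085, -0.29, -0.068, 0, 0, 0, 12.1, 0.085, -0.33, -0.078, 0.004, 0, 0, 12.1, 0.085, -0.37, -0.087, 0.008, 0, 0, 12.1, 0.085, -0.41, -0.097, 0.011, 0, 0, 12.1, 0.085, -0.44, -0.104, 0.011, 0, 0, 12.1, 0.085]'

```text
clock: 11.13
tcp_pos: [544.6, -255.8, 146.3]
tool_rot: [-0.001, 0.71, 0.705, -0.002]
wrist_force: [-0.1, 0.8, 0.7]
finger_gap: 84.9
finger_force: 0.0
```

>>> carry_out --deltas '[-0.03, 0, 0, 0, 0, 0, 0.085, -0.05, 0, 0, 0, 0, 0, 0.085, -0.0615, 0, 0, 0, 0, 0, 0.085, -0.0615, 0, 0, 0, 0, 0, 0.085, -0.0615, 0, 0, 0, 0, 0, 0.085, -0.0615, 0, 0, 0, 0, 0, 0.085]'

```text
clock: 11.63
tcp_pos: [547.5, -309.7, 148.1]
tool_rot: [-0.001, 0.707, 0.707, 0.001]
wrist_force: [0.0, 0.1, -0.4]
finger_gap: 85.2
finger_force: 0.0
```

Run:
```python
from h import *
W=r.capture('wrist');np.savez('w6.npz',**W);save(W,'w6');o=r.get_obs();print(o['clock'],o['tcp_pos'],o['tool_rot'],o['finger_gap'],-W['R'].T@W['t'])
hs=cv2.cvtColor(W['pixels'],cv2.COLOR_RGB2HSV)
m=((hs[...,0]>12)&(hs[...,0]<28)&(hs[...,1]>120)&(hs[...,2]>50)).astype(np.uint8)
n,l,s,c=cv2.connectedComponentsWithStats(cv2.dilate(m,np.ones((3,3))))
for i in range(1,n):
    if s[i,4]>60:
        A=np.argwhere((l==i)&(m>0))[:,::-1]
        print(s[i],[cv2.minEnclosingCircle(np.array([plane(W,a,z)[:2] for a in A],np.float32)) for z in (0,12)])
```

```text
11.6833 [ 547.70978626 -309.70934591  148.33774385] [-6.50894790e-04  7.07065999e-01  7.07147010e-01  5.96627838e-04] 84.9366799152999 [ 547.38221013 -237.46988536  291.18379199]
[277 175  34  35 633] [((550.5034790039062, -315.96075439453125), 14.189635276794434), ((550.3749389648438, -312.7260437011719), 13.604846000671387)]
```

View pics/w6.png

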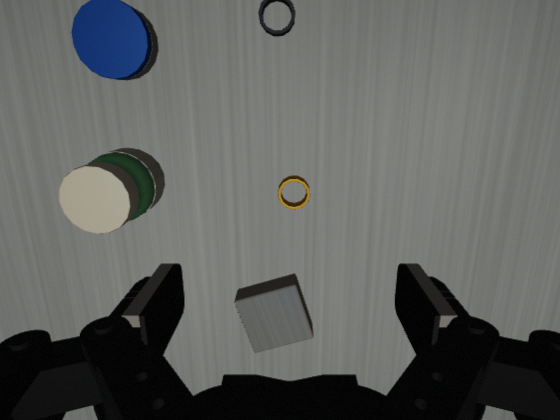

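>>> carry_out --deltas '[-0.001, 0.001, 0.012, 0, 0, 0, 0.06, -0.0032, 0.0028, 0.04, 0, 0, 0, 0.05, -0.0032, 0.0028, 0.07, 0, 0, 0, 0.05, -0.0032, 0.0028, 0.1, 0, 0, 0, 0.05, -0.0032, 0.0028, 0.12, 0, 0, 0, 0.05, -0.0032, 0.0028, 0.13, 0, 0, 0, 0.05, -0.0032, 0.0028, 0.133, 0, 0, 0, 0.05, -0.0032, 0.0028, 0.133, 0, 0, 0, 0.05, -0.0032, 0.0028, 0.133, 0, 0, 0, 0.05]'

```text
clock: 12.43
tcp_pos: [551.1, -315.7, 16.4]
tool_rot: [0.001, 0.708, 0.706, 0.001]
wrist_force: [0.5, -0.9, 0.8]
finger_gap: 49.9
finger_force: 0.0
```

>>> carry_out --deltas '[0.001, 0, 0.006, 0, 0, 0, 0.05, 0.001, 0, 0.0115, 0, 0, 0, 0.05, 0.001, 0, 0.0115, 0, 0, 0, 0.05, 0.001, 0, 0.0115, 0, 0, 0, 0.02, 0.001, 0, 0.0115, 0, 0, 0, 0.015, 0.001, 0, 0.0115, 0, 0, 0, 0.015, 0.001, 0, 0.0115, 0, 0, 0, 0.015, 0.001, 0, 0.0115, 0, 0, 0, 0.015]' --grip_force 25

```text
clock: 13.1
tcp_pos: [550.2, -315.0, 4.2]
tool_rot: [0.0, 0.708, 0.706, 0.0]
wrist_force: [-0.9, -0.3, 2.6]
finger_gap: 23.9
finger_force: 24.7
```

>>> carry_out --deltas '[0, 0, -0.01, 0, 0, 0, 0.015, 0, 0, -0.04, 0, 0, 0, 0.015, 0, 0, -0.08, 0, 0, 0, 0.015, 0, 0, -0.12, 0, 0, 0, 0.015, 0, 0, -0.15, 0, 0, 0, 0.015, 0, 0, -0.15, 0, 0, 0, 0.015, 0, 0, -0.15, 0, 0, 0, 0.015]'

```text
clock: 13.68
tcp_pos: [551.3, -315.3, 156.5]
tool_rot: [0.002, 0.708, 0.706, 0.001]
wrist_force: [-0.0, 0.2, -1.4]
finger_gap: 23.4
finger_force: 24.6
```

Run:
```python
from h import *
W=r.capture('wrist');np.savez('w7.npz',**W);o=r.get_obs();print(o['clock'],o['tcp_pos'],o['tool_rot'],o['finger_gap'])
cv2.imwrite('pics/w7.png',cv2.resize(cv2.cvtColor(W['pixels'][200:360,180:400],4),None,fx=3,fy=3))
hs=cv2.cvtColor(W['pixels'],cv2.COLOR_RGB2HSV)
m=((hs[...,0]>12)&(hs[...,0]<28)&(hs[...,1]>120)&(hs[...,2]>50));v,u=np.where(m)
print(u.min(),u.max(),v.min(),v.max())
z=o['tcp_pos'][2]-4.2+12
for zz in (z,z-6):print(zz,cv2.minEnclosingCircle(np.array([plane(W,a,zz)[:2] for a in zip(u,v)],np.float32)))
```

```text
13.7333 [ 549.81913455 -315.07152534  154.48176863] [ 4.87404689e-04  7.08419683e-01  7.05791263e-01 -8.93945472e-05] 24.088220587872613
260 318 236 301
162.28176862509744 ((550.8095703125, -313.2828369140625), 15.108207702636719)
156.28176862509744 ((550.81396484375, -316.3863525390625), 15.77005386352539)
```

View pics/w7.png

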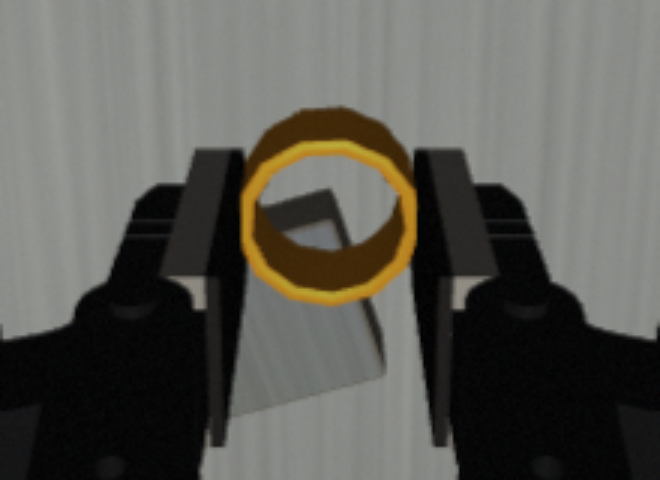

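```bash
python3 -c "
from h import *
W=dict(np.load('w7.npz'))
print(plane(W,(290,273.7),162),plane(W,(290,247),150))
print(plane(dict(np.load('w5.npz')),(284.5,194.5),37))
json.dump([550.2,-315.1,154.5,90.1],open('cmd.json','w'))
to(559,201,120,102)"
```

```text
[ 551.17665384 -315.43093877  162.        ] [ 551.26317134 -308.58793844  150.        ]
[558.85224125 199.96491651  37.        ]
DELTA 0.5161 0.0097 0.0345 rz -11.9 -> [559.   201.02 120.   102.  ] dist 517
```

>>> carry_out --deltas '[0.015, 0, 0, 0, 0, 0, 0.015, 0.05, 0.001, 0, 0, 0, -1, 0.015, 0.09, 0.0017, 0, 0, 0, -2, 0.015, 0.13, 0.0025, 0, 0, 0, -4, 0.015, 0.17, 0.003, 0, 0, 0, -6, 0.015, 0.21, 0.004, 0, 0, 0, -8, 0.015, 0.25, 0.0047, 0, 0, 0, -10, 0.015, 0.29, 0.0055, 0, 0, 0, -11.9, 0.015, 0.33, 0.0062, 0, 0, 0, -11.9, 0.015, 0.37, 0.007, 0, 0, 0, -11.9, 0.015, 0.41, 0.0077, 0, 0, 0, -11.9, 0.015, 0.445, 0.0084, 0, 0, 0, -11.9, 0.015]'

```text
clock: 14.73
tcp_pos: [558.3, 132.7, 152.2]
tool_rot: [-0.001, 0.631, 0.776, -0.001]
wrist_force: [0.6, 0.4, -0.7]
finger_gap: 24.3
finger_force: 24.6
```

```bash
python3 -c "
from h import *
o=r.get_obs();print(o['clock'],o['tcp_pos'],o['tool_rot'])
json.dump([550.2+.4*0,-315.1,154.5,90.1],open('cmd.json','w'))
a=np.radians(90.1);c=[550.2+445*np.cos(a)+8.4*np.sin(a),-315.1+445*np.sin(a)-8.4*np.cos(a),154.5,102]
print(c);json.dump(c,open('cmd.json','w'))
to(559,200.5,90,102)"
```

```text
14.7333 [558.32541954 132.74472499 152.19517719] [-0.00125252  0.63064659  0.77606834 -0.00111579]
[np.float64(557.8233160832469), np.float64(129.91398298468656), 154.5, 102]
DELTA 0.0688 0.0158 0.0645 rz 0 -> [558.97 200.5   90.   102.  ] dist 96
```

>>> carry_out --deltas '[0.025, 0.0058, 0.01, 0, 0, 0, 0.015, 0.05, 0.0115, 0.03, 0, 0, 0, 0.015, 0.0688, 0.0158, 0.05, 0, 0, 0, 0.015, 0.0688, 0.0158, 0.0645, 0, 0, 0, 0.015, 0.0688, 0.0158, 0.0645, 0, 0, 0, 0.015, 0.0688, 0.0158, 0.0645, 0, 0, 0, 0.015, 0.0688, 0.0158, 0.0645, 0, 0, 0, 0.015]'

```text
clock: 15.32
tcp_pos: [561.5, 199.4, 89.1]
tool_rot: [0.0, 0.632, 0.775, -0.001]
wrist_force: [0.7, 0.4, 0.1]
finger_gap: 24.2
finger_force: 24.6
```

Run:
```python
from h import *
W=r.capture('wrist');np.savez('w8.npz',**W);o=r.get_obs();print(o['clock'],o['tcp_pos'],o['tool_rot'],o['finger_gap'])
cv2.imwrite('pics/w8.png',cv2.resize(cv2.cvtColor(W['pixels'][120:400,150:430],4),None,fx=2,fy=2))
z=o['tcp_pos'][2]+7.8;print('ring',plane(W,(290,273.7),z))
```

```text
15.3667 [561.97357002 199.49692039  89.62600574] [ 3.72564825e-04  6.32059581e-01  7.74919689e-01 -1.50568301e-04] 23.910768287318078
ring [561.03251639 200.7842659   97.42600574]
```

View pics/w8.png

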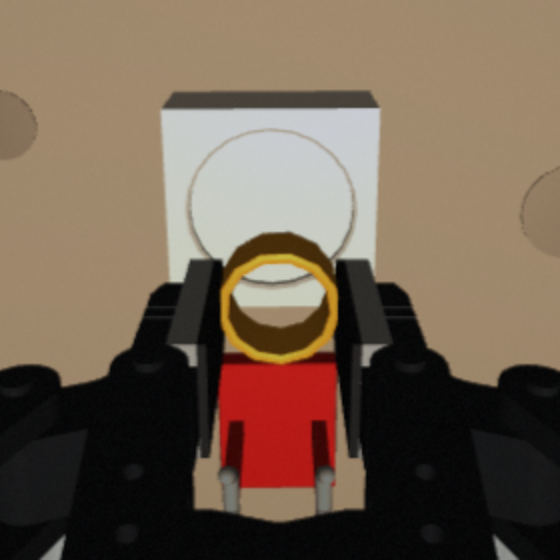

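```bash
python3 -c "
from h import *
W=dict(np.load('w8.npz'))
print(plane(W,(286,223.5),37),plane(W,(285.5,225.5),34),plane(W,(290,274),97.4))
"
```

```text
[558.85394513 200.0675474   37.        ] [559.00303081 197.71356324  34.        ] [561.06292626 200.63665312  97.4       ]
```

>>> carry_out --deltas '[-0.0006, -0.0023, 0.012, 0, 0, 0, 0.015, -0.0006, -0.0023, 0.028, 0, 0, 0, 0.015, -0.0006, -0.0023, 0.04, 0, 0, 0, 0.015, -0.0006, -0.0023, 0.046, 0, 0, 0, 0.015, -0.0006, -0.0023, 0.049, 0, 0, 0, 0.015, -0.0006, -0.0023, 0.0495, 0, 0, 0, 0.015, -0.0006, -0.0023, 0.0495, 0, 0, 0, 0.015]'

```text
clock: 15.95
tcp_pos: [559.8, 199.8, 40.2]
tool_rot: [0.0, 0.631, 0.775, 0.0]
wrist_force: [0.5, 1.5, 0.5]
finger_gap: 24.4
finger_force: 24.6
```

>>> carry_out --deltas '[0, -0.0007, 0.0015, 0, 0, 0, 0.015, 0, -0.0007, 0.0015, 0, 0, 0, 0.015, 0, -0.0007, 0.0015, 0, 0, 0, 0.035, 0, -0.0007, 0.0015, 0, 0, 0, 0.045, 0, -0.0007, 0.0015, 0, 0, 0, 0.05, 0, -0.0007, -0.002, 0, 0, 0, 0.05, 0, -0.0007, -0.015, 0, 0, 0, 0.05, 0, 0, -0.045, 0, 0, 0, 0.06, 0, 0, -0.085, 0, 0, 0, 0.085, 0, 0, -0.12, 0, 0, 0, 0.085, 0, 0, -0.13, 0, 0, 0, 0.085, 0, 0, -0.13, 0, 0, 0, 0.085]'

```text
clock: 16.95
tcp_pos: [561.5, 201.1, 174.3]
tool_rot: [0.002, 0.632, 0.775, 0.004]
wrist_force: [-0.2, 0.6, 0.1]
finger_gap: 84.9
finger_force: 0.0
```

Run:
```python
from h import *
W=r.capture('wrist');np.savez('w9.npz',**W);o=r.get_obs();print(o['clock'],o['tcp_pos'],o['tool_rot'],o['finger_gap'])
cv2.imwrite('pics/w9.png',cv2.resize(cv2.cvtColor(W['pixels'][30:350,100:460],4),None,fx=1.8,fy=1.8))
```

```text
17.0 [560.24904629 200.02334468 171.90082687] [0.00093843 0.63150578 0.77536894 0.00160403] 85.15838429033768
```

View pics/w9.png

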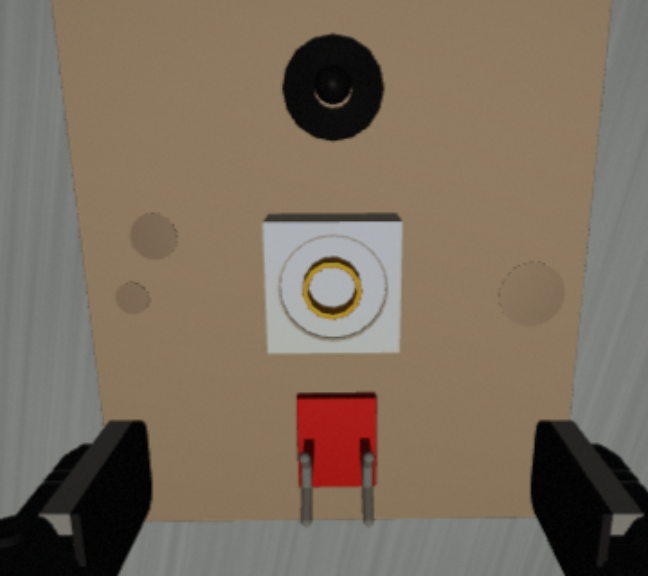

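Run:
```python
from h import *
W=dict(np.load('w6.npz'));hs=cv2.cvtColor(W['pixels'],cv2.COLOR_RGB2HSV)
m=((hs[...,1]<70)&(hs[...,2]>150)).astype(np.uint8);m[:,180:]=0;m[:140]=0;m=cv2.morphologyEx(m,2,np.ones((3,3)))
n,l,s,c=cv2.connectedComponentsWithStats(m);k=1+np.argmax(s[1:,4]);print(s[k])
A=np.argwhere(l==k)[:,::-1];print('jar',cv2.minEnclosingCircle(np.array([plane(W,a,65)[:2] for a in A],np.float32)))
m=((hs[...,0]>105)&(hs[...,0]<130)&(hs[...,1]>150)&(hs[...,2]>50));A=np.argwhere(m)[:,::-1];print('tin',cv2.minEnclosingCircle(np.array([plane(W,a,22)[:2] for a in A],np.float32)))
b=np.load('board_pose.npy');print(B(b,[[66,-85,0],[-68,85,0]]))
json.dump([559.8,199.7,171.5,101.7],open('cmd.json','w'))
to(428,-300,150,60)
```

```text
[  60  167   69   66 3585]
jar ((420.32147216796875, -303.82958984375), 22.57806396484375)
tin ((424.4882507324219, -201.45286560058594), 25.848552703857422)
[[641.82747362 129.83650864   0.        ]
 [475.1126994  267.90237718   0.        ]]
DELTA -0.4626 -0.2304 0.0215 rz 41.7 -> [ 428.   -300.01  150.     60.  ] dist 517
```

>>> carry_out --deltas '[-0.012, -0.006, 0, 0, 0, 4, 0.085, -0.045, -0.0224, 0, 0, 0, 9, 0.085, -0.081, -0.0403, 0, 0, 0, 14, 0.085, -0.117, -0.0583, 0, 0, 0, 19, 0.085, -0.153, -0.0762, 0, 0, 0, 25, 0.085, -0.189, -0.0941, 0, 0, 0, 31, 0.085, -0.225, -0.112, 0, 0, 0, 37, 0.085, -0.261, -0.13, 0, 0, 0, 43, 0.085, -0.297, -0.148, 0, 0, 0, 49, 0.085, -0.333, -0.166, 0, 0, 0, 55, 0.085, -0.369, -0.184, 0, 0, 0, 61, 0.085, -0.4, -0.199, 0, 0, 0, 61.7, 0.085]'

```text
clock: 18.0
tcp_pos: [442.9, -234.9, 168.6]
tool_rot: [-0.001, 0.941, 0.339, -0.002]
wrist_force: [0.8, -0.2, -0.3]
finger_gap: 84.6
finger_force: 0.0
```

```bash
python3 -c "
from h import *
o=r.get_obs();print(o['clock'],o['tcp_pos'],o['tool_rot'])
a=np.radians(101.7);c=[559.8-400*np.cos(a)-199*np.sin(a),199.7-400*np.sin(a)+199*np.cos(a),171.5,40]
print(c);json.dump(c,open('cmd.json','w'))
to(422,-303,170,40)"
```

```text
18.0 [ 442.89638275 -234.92318603  168.59484546] [-5.63016134e-04  9.40756933e-01  3.39076251e-01 -1.83637940e-03]
[np.float64(446.04957882887356), np.float64(-232.34379602465233), 171.5, 40]
DELTA -0.0638 0.0387 0.0015 rz 0 -> [ 422.05 -303.    170.     40.  ] dist 75
```

>>> carry_out --deltas '[-0.03, 0.018, 0.001, 0, 0, 0, 0.085, -0.055, 0.033, 0.0015, 0, 0, 0, 0.085, -0.0638, 0.0387, 0.0015, 0, 0, 0, 0.085, -0.0638, 0.0387, 0.0015, 0, 0, 0, 0.085, -0.0638, 0.0387, 0.0015, 0, 0, 0, 0.085, -0.0638, 0.0387, 0.0015, 0, 0, 0, 0.085]'

```text
clock: 18.5
tcp_pos: [422.3, -300.6, 167.9]
tool_rot: [-0.001, 0.939, 0.343, 0.0]
wrist_force: [0.7, 0.8, 0.6]
finger_gap: 85.3
finger_force: 0.0
```

Run:
```python
from h import *
W=r.capture('wrist');np.savez('w10.npz',**W);save(W,'w10');o=r.get_obs();print(o['clock'],o['tcp_pos'],o['tool_rot'],o['finger_gap'])
hs=cv2.cvtColor(W['pixels'],cv2.COLOR_RGB2HSV)
m=((hs[...,1]<70)&(hs[...,2]>150)).astype(np.uint8);m=cv2.morphologyEx(m,2,np.ones((3,3)))
n,l,s,c=cv2.connectedComponentsWithStats(m);k=1+np.argmax(s[1:,4]);print(s[k])
A=np.argwhere(l==k)[:,::-1];print('jar',cv2.minEnclosingCircle(np.array([plane(W,a,65)[:2] for a in A],np.float32)))
m=((hs[...,0]>105)&(hs[...,0]<130)&(hs[...,1]>150)&(hs[...,2]>50));A=np.argwhere(m)[:,::-1]
if len(A):print('tin',cv2.minEnclosingCircle(np.array([plane(W,a,22)[:2] for a in A],np.float32)))
q=o['tool_rot'];json.dump([*o['tcp_pos'],2*np.degrees(np.arctan2(q[2],q[1]))],open('cmd.json','w'))
```

```text
18.55 [ 422.54234564 -300.48821131  168.10432231] [-7.63411240e-04  9.39059283e-01  3.43754204e-01  3.55875045e-04] 84.87460672963853
[ 260  174   63   61 3016]
jar ((420.2816162109375, -303.7347106933594), 22.621782302856445)
tin ((424.4052429199219, -201.73507690429688), 25.752351760864258)
```

View pics/w10.png

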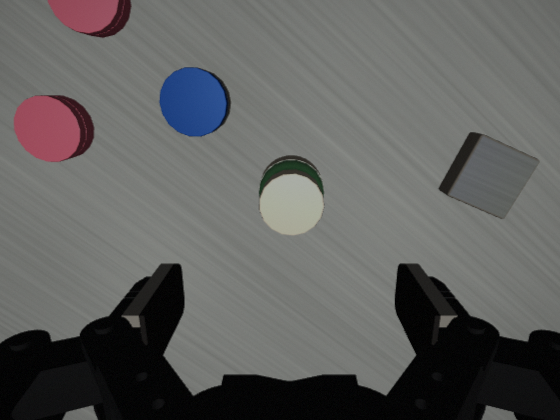

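```bash
python3 -c "
from h import *
to(420.3,-303.6,26,40)"
```

```text
DELTA -0.0037 0.0009 0.1421 rz 0.21 -> [ 420.3  -303.56   26.     40.  ] dist 142
```

>>> carry_out --deltas '[-0.0037, 0.0009, 0.012, 0, 0, 0, 0.085, -0.0037, 0.0009, 0.04, 0, 0, 0, 0.085, -0.0037, 0.0009, 0.07, 0, 0, 0, 0.085, -0.0037, 0.0009, 0.1, 0, 0, 0, 0.085, -0.0037, 0.0009, 0.125, 0, 0, 0, 0.085, -0.0037, 0.0009, 0.138, 0, 0, 0, 0.085, -0.0037, 0.0009, 0.142, 0, 0, 0, 0.085, -0.0037, 0.0009, 0.142, 0, 0, 0, 0.085, -0.0037, 0.0009, 0.142, 0, 0, 0, 0.085]'

```text
clock: 19.3
tcp_pos: [420.3, -305.3, 26.9]
tool_rot: [0.0, 0.939, 0.343, 0.0]
wrist_force: [0.4, -0.3, -0.0]
finger_gap: 85.0
finger_force: 0.0
```

>>> carry_out --deltas '[0, 0, 0, 0, 0, 0, 0.06, 0, 0, 0, 0, 0, 0, 0.045, 0, 0, 0, 0, 0, 0, 0.04, 0, 0, 0, 0, 0, 0, 0.04, 0, 0, 0, 0, 0, 0, 0.04, 0, 0, 0, 0, 0, 0, 0.04, 0, 0, 0, 0, 0, 0, 0.04]' --grip_force 40

```text
clock: 19.88
tcp_pos: [419.8, -306.4, 27.7]
tool_rot: [0.001, 0.94, 0.342, 0.001]
wrist_force: [-0.9, 0.3, 8.9]
finger_gap: 48.8
finger_force: 39.8
```

>>> carry_out --deltas '[0, 0, -0.008, 0, 0, 0, 0.04, 0, 0, -0.03, 0, 0, 0, 0.04, 0, 0, -0.06, 0, 0, 0, 0.04, 0, 0, -0.09, 0, 0, 0, 0.04, 0, 0, -0.12, 0, 0, 0, 0.04, 0, 0, -0.14, 0, 0, 0, 0.04, 0, 0, -0.14, 0, 0, 0, 0.04]'

```text
clock: 20.47
tcp_pos: [421.4, -307.5, 170.8]
tool_rot: [0.003, 0.94, 0.342, 0.003]
wrist_force: [-1.1, -0.9, -1.2]
finger_gap: 49.0
finger_force: 41.8
```

Run:
```python
from h import *
W=r.capture('wrist');np.savez('w11.npz',**W);save(W,'w11');o=r.get_obs();print(o['clock'],o['tcp_pos'],o['tool_rot'],o['finger_gap'],o['wrist_force'])
hs=cv2.cvtColor(W['pixels'],cv2.COLOR_RGB2HSV)
m=((hs[...,1]<70)&(hs[...,2]>140)).astype(np.uint8);m=cv2.morphologyEx(m,2,np.ones((5,5)))
n,l,s,c=cv2.connectedComponentsWithStats(m);k=1+np.argmax(s[1:,4]);print(s[k])
A=np.argwhere(l==k)[:,::-1];z=o['tcp_pos'][2]+65-27
for zz in (z-3,z,z+3):print('lid',cv2.minEnclosingCircle(np.array([plane(W,a,zz)[:2] for a in A],np.float32)))
q=o['tool_rot'];json.dump([*o['tcp_pos'],2*np.degrees(np.arctan2(q[2],q[1]))],open('cmd.json','w'))
to(641.8,129.8,160,12.1)
```

```text
20.5167 [ 420.35850288 -307.0471595   168.80084212] [0.00209875 0.93983647 0.34161463 0.00156722] 49.03793297746882 [ 0.24049364 -1.05701065 -1.40912526]
[  222   251   136   118 12637]
lid ((420.723388671875, -308.0197448730469), 23.81759262084961)
lid ((422.23809814453125, -306.725830078125), 23.168733596801758)
lid ((423.7527770996094, -305.4318542480469), 22.519899368286133)
DELTA 0.4503 -0.1927 0.0088 rz 27.85 -> [641.82 129.83 160.    12.1 ] dist 490
```

View pics/w11.png

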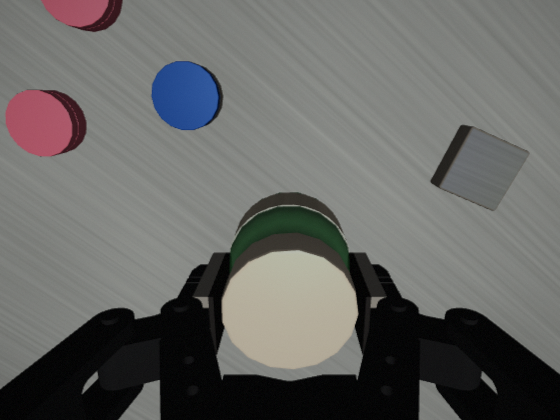

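>>> carry_out --deltas '[0.01, -0.0043, 0, 0, 0, 0, 0.04, 0.035, -0.015, 0, 0, 0, 2, 0.04, 0.07, -0.03, 0, 0, 0, 5, 0.04, 0.105, -0.0449, 0, 0, 0, 8, 0.04, 0.14, -0.06, 0, 0, 0, 11, 0.04, 0.175, -0.0749, 0, 0, 0, 14, 0.04, 0.21, -0.09, 0, 0, 0, 17, 0.04, 0.245, -0.1048, 0, 0, 0, 20, 0.04, 0.28, -0.12, 0, 0, 0, 23, 0.04, 0.315, -0.1348, 0, 0, 0, 26, 0.04, 0.35, -0.15, 0, 0, 0, 27.85, 0.04, 0.38, -0.1626, 0, 0, 0, 27.85, 0.04]'

```text
clock: 21.52
tcp_pos: [605.3, 67.2, 164.5]
tool_rot: [-0.0, 0.994, 0.107, -0.001]
wrist_force: [0.7, -0.8, -1.7]
finger_gap: 48.6
finger_force: 41.8
```

```bash
python3 -c "
from h import *
o=r.get_obs();print(o['clock'],o['tcp_pos'],o['tool_rot'])
a=np.radians(39.95);c=[420.4+380*np.cos(a)-162.6*np.sin(a),-307+380*np.sin(a)+162.6*np.cos(a),168.8,12.1]
print(c);json.dump(c,open('cmd.json','w'))
to(640,129.8,110,12.1)"
```

```text
21.5167 [605.27583294  67.24984631 164.50055826] [-4.59546720e-04  9.94297211e-01  1.06634036e-01 -1.42373958e-03]
[np.float64(607.3014064902003), np.float64(61.655156280208445), 168.8, 12.1]
DELTA 0.0463 -0.0598 0.0588 rz -0.0 -> [640.04 129.83 110.    12.1 ] dist 96
```

>>> carry_out --deltas '[0.018, -0.023, 0.01, 0, 0, 0, 0.04, 0.035, -0.045, 0.028, 0, 0, 0, 0.04, 0.0463, -0.0598, 0.045, 0, 0, 0, 0.04, 0.0463, -0.0598, 0.055, 0, 0, 0, 0.04, 0.0463, -0.0598, 0.0588, 0, 0, 0, 0.04, 0.0463, -0.0598, 0.0588, 0, 0, 0, 0.04, 0.0463, -0.0598, 0.0588, 0, 0, 0, 0.04, 0.0463, -0.0598, 0.0588, 0, 0, 0, 0.04]'

```text
clock: 22.18
tcp_pos: [638.9, 129.3, 108.1]
tool_rot: [0.001, 0.994, 0.105, 0.0]
wrist_force: [0.6, 0.4, -0.4]
finger_gap: 49.0
finger_force: 41.8
```

```bash
cat > lid.py <<'E'
from h import *
W=r.capture('wrist');save(W,sys.argv[1]);o=r.get_obs();print(o['clock'],o['tcp_pos'],o['tool_rot'],o['finger_gap'],o['wrist_force'])
hs=cv2.cvtColor(W['pixels'],cv2.COLOR_RGB2HSV)
m=((hs[...,1]<70)&(hs[...,2]>140)).astype(np.uint8);m[:,:200]=0;m[:,380:]=0;m[:230]=0;m=cv2.morphologyEx(m,2,np.ones((5,5)))
n,l,s,c=cv2.connectedComponentsWithStats(m);k=1+np.argmax(s[1:,4]);print(s[k])
A=np.argwhere(l==k)[:,::-1];z=o['tcp_pos'][2]+65-27
b=np.load('board_pose.npy');c_,s_=np.cos(b[2]),np.sin(b[2]);loc=lambda p:(np.round(c_*(p[0]-b[0])+s_*(p[1]-b[1]),1),np.round(-s_*(p[0]-b[0])+c_*(p[1]-b[1]),1))
for zz in (z,z+3):
    p,rr=cv2.minEnclosingCircle(np.array([plane(W,a,zz)[:2] for a in A],np.float32));print('lid in board',loc(p),rr)
print('tcp in board',loc(o['tcp_pos']))
# board fit: back edge & right edge points
mb=((hs[...,1]>60)&(hs[...,0]<25)&(hs[...,2]>60))
T=[loc(plane(W,(u,np.where(mb[:,u])[0][0]-.5),12))[0] for u in range(180,400,10) if mb[:200,u].any()]
R_=[loc(plane(W,(np.where(mb[v])[0][-1]+.5,v),12))[1] for v in range(60,220,10) if mb[v].any()]
print('back edge x',np.median(T) if T else 0,'right edge y',np.median(R_) if R_ else 0)
g=((hs[...,1]<50)&(hs[...,2]>110)).astype(np.uint8);n,l,s,c=cv2.connectedComponentsWithStats(g);print([x.tolist() for x in s[1:] if x[4]>1500])
E
python3 lid.py w12
```

```text
22.2333 [639.06941169 129.55859747 108.37186506] [3.45217909e-04 9.94490053e-01 1.04828704e-01 5.99249642e-04] 48.823011338888115 [ 0.14439602  0.38548189 -2.04481915]
[  223   251   135   118 12584]
lid in board (np.float64(65.9), np.float64(-85.4)) 22.680130004882812
lid in board (np.float64(67.9), np.float64(-85.4)) 22.030040740966797
tcp in board (np.float64(63.2), np.float64(-84.7))
back edge x 120.3 right edge y -134.7
[[0, 0, 560, 373, 102498], [222, 250, 136, 119, 12590], [112, 265, 86, 53, 2299]]
```

>>> carry_out --deltas '[0, -0.0003, 0.012, 0, 0, 0, 0.04, 0, -0.0003, 0.028, 0, 0, 0, 0.04, 0, -0.0003, 0.045, 0, 0, 0, 0.04, 0, -0.0003, 0.057, 0, 0, 0, 0.04, 0, -0.0003, 0.063, 0, 0, 0, 0.04, 0, -0.0003, 0.0665, 0, 0, 0, 0.04, 0, -0.0003, 0.0665, 0, 0, 0, 0.04, 0, -0.0003, 0.0665, 0, 0, 0, 0.04]'

```text
clock: 22.9
tcp_pos: [639.1, 131.3, 41.5]
tool_rot: [-0.0, 0.994, 0.106, 0.001]
wrist_force: [0.7, -0.5, -0.5]
finger_gap: 49.0
finger_force: 41.8
```

>>> carry_out --deltas '[0, 0, 0.0012, 0, 0, 0, 0.04, 0, 0, 0.0012, 0, 0, 0, 0.04, 0, 0, 0.0012, 0, 0, 0, 0.04]'

```text
clock: 23.15
tcp_pos: [638.9, 131.2, 40.2]
tool_rot: [-0.0, 0.994, 0.106, 0.0]
wrist_force: [0.3, 0.4, -1.3]
finger_gap: 48.7
finger_force: 41.8
```

```bash
python3 lid.py w13
```

```text
23.2 [638.79744244 131.23892917  40.10948802] [-1.18613979e-05  9.94392388e-01  1.05752937e-01  3.09349621e-04] 49.12287116244194 [-0.19524949  0.99956987 -0.94869011]
[  223   251   135   118 12538]
lid in board (np.float64(66.0), np.float64(-83.6)) 22.780521392822266
lid in board (np.float64(68.0), np.float64(-83.6)) 22.129796981811523
tcp in board (np.float64(63.3), np.float64(-83.0))
back edge x 120.2 right edge y -134.8
[[0, 0, 560, 373, 103171], [222, 250, 136, 119, 12547]]
```

>>> carry_out --deltas '[0, 0.0013, 0, 0, 0, 0, 0.04, 0, 0.0013, 0.0008, 0, 0, 0, 0.04, 0, 0.0013, 0.0012, 0, 0, 0, 0.04, 0, 0.0013, 0.0012, 0, 0, 0, 0.04]'

```text
clock: 23.53
tcp_pos: [639.1, 130.0, 39.8]
tool_rot: [0.0, 0.994, 0.106, 0.0]
wrist_force: [-3.5, -0.2, 7.9]
finger_gap: 48.9
finger_force: 42.8
```

>>> carry_out --deltas '[0, 0, -0.0004, 0, 0, 0, 0.05, 0, 0, -0.0004, 0, 0, 0, 0.06, 0, 0, -0.0004, 0, 0, 0, 0.075, 0, 0, -0.0004, 0, 0, 0, 0.075, 0, 0, -0.0004, 0, 0, 0, 0.075, 0, 0, -0.012, 0, 0, 0, 0.08, 0, 0, -0.04, 0, 0, 0, 0.085, 0, 0, -0.08, 0, 0, 0, 0.085, 0, 0, -0.12, 0, 0, 0, 0.085, 0, 0, -0.15, 0, 0, 0, 0.085, 0, 0, -0.15, 0, 0, 0, 0.085, 0, 0, -0.15, 0, 0, 0, 0.085]'

```text
clock: 24.53
tcp_pos: [640.4, 130.3, 191.8]
tool_rot: [-0.0, 0.994, 0.106, 0.003]
wrist_force: [-0.4, -0.6, -0.6]
finger_gap: 84.8
finger_force: 0.0
```

```bash
cat > chk.py <<'E'
from h import *
W=r.capture('wrist');save(W,sys.argv[1]);o=r.get_obs();print(o['clock'],o['tcp_pos'],o['finger_gap'])
hs=cv2.cvtColor(W['pixels'],cv2.COLOR_RGB2HSV)
b=np.load('board_pose.npy');c_,s_=np.cos(b[2]),np.sin(b[2]);loc=lambda p:[round(float(c_*(p[0]-b[0])+s_*(p[1]-b[1])),1),round(float(-s_*(p[0]-b[0])+c_*(p[1]-b[1])),1)]
m=((hs[...,1]<70)&(hs[...,2]>130)).astype(np.uint8);m=cv2.morphologyEx(m,2,np.ones((5,5)))
n,l,s,c=cv2.connectedComponentsWithStats(m)
for i in range(1,n):
    if 1500<s[i,4]<20000:
        A=np.argwhere(l==i)[:,::-1];p,rr=cv2.minEnclosingCircle(np.array([plane(W,a,77)[:2] for a in A],np.float32));q=cv2.minAreaRect(np.array([plane(W,a,37)[:2] for a in A],np.float32));print(s[i],'as lid',loc(p),rr,'as block',loc(q[0]),q[1:])
m=((hs[...,0]>105)&(hs[...,0]<130)&(hs[...,1]>150)&(hs[...,2]>50));A=np.argwhere(m)[:,::-1]
if len(A)>300:
  for z in (22,34): p,rr=cv2.minEnclosingCircle(np.array([plane(W,a,z)[:2] for a in A],np.float32));print('tin',z,p,loc(p),rr)
q=o['tool_rot'];json.dump([*o['tcp_pos'],2*np.degrees(np.arctan2(q[2],q[1]))],open('cmd.json','w'))
E
python3 chk.py w14; python3 -c "
from h import *
to(424.4,-201.6,150,12.1)"
```

```text
24.5833 [638.95302954 129.86895722 189.66031388] 84.8856066259058
[ 296  116   51   48 1928] as lid [106.3, -106.6] 23.149505615234375 as block [101.1, -110.4] ((37.99209976196289, 40.67414093017578), 12.11785888671875)
[ 258  166   63   58 2922] as lid [64.9, -84.4] 23.260974884033203 as block [54.5, -84.4] ((50.28218460083008, 52.986106872558594), 12.136922836303711)
[ 158  224   72   62 2804] as lid [17.3, -11.3] 36.28621292114258 as block [-1.3, 0.6] ((59.46500778198242, 60.80202102661133), 12.137454986572266)
DELTA -0.2795 0.2789 0.0397 rz 0.04 -> [ 424.36 -201.58  149.96   12.1 ] dist 397
```

Run:
```python
import cv2,numpy as np
i=cv2.cvtColor(cv2.imread('pics/w14.png'),cv2.COLOR_BGR2HSV)
for v in range(100,236,8): print(v,[tuple(map(int,i[v,u])) for u in (290,321,340)])
from h import *
print([(np.round(f['uv']),f['p']) for f in r.find_in('wrist','flux_jar')])
```

```text
100 [(53, 8, 129), (50, 6, 123), (42, 11, 120)]
108 [(50, 6, 126), (53, 8, 124), (45, 8, 125)]
116 [(18, 70, 154), (19, 69, 156), (19, 69, 159)]
124 [(19, 70, 161), (19, 68, 164), (19, 66, 166)]
132 [(19, 68, 161), (20, 69, 163), (20, 66, 165)]
140 [(19, 69, 160), (19, 67, 163), (18, 67, 164)]
148 [(19, 70, 161), (20, 65, 161), (19, 67, 163)]
156 [(64, 111, 53), (18, 69, 162), (19, 68, 161)]
164 [(20, 42, 54), (19, 69, 160), (19, 70, 161)]
172 [(45, 12, 172), (19, 69, 159), (19, 70, 160)]
180 [(43, 13, 172), (20, 52, 153), (19, 71, 159)]
188 [(40, 18, 172), (18, 69, 158), (19, 70, 157)]
196 [(39, 21, 172), (19, 71, 137), (17, 71, 155)]
204 [(36, 23, 170), (18, 72, 156), (18, 71, 155)]
212 [(34, 26, 170), (18, 72, 153), (18, 71, 154)]
220 [(32, 26, 169), (19, 71, 151), (19, 74, 151)]
228 [(1, 220, 160), (18, 74, 151), (18, 74, 151)]
[(array([289., 187.]), 0.77)]
```

>>> carry_out --deltas '[-0.01, 0.01, 0, 0, 0, 0, 0.085, -0.035, 0.035, 0, 0, 0, 0, 0.085, -0.063, 0.063, 0, 0, 0, 0, 0.085, -0.091, 0.091, 0, 0, 0, 0, 0.085, -0.119, 0.119, 0.005, 0, 0, 0, 0.085, -0.147, 0.147, 0.01, 0, 0, 0, 0.085, -0.175, 0.175, 0.015, 0, 0, 0, 0.085, -0.203, 0.203, 0.02, 0, 0, 0, 0.085, -0.231, 0.231, 0.03, 0, 0, 0, 0.085, -0.258, 0.258, 0.04, 0, 0, 0, 0.085, -0.274, 0.274, 0.06, 0, 0, 0, 0.085, -0.2795, 0.2789, 0.08, 0, 0, 0, 0.085]'

```text
clock: 25.63
tcp_pos: [419.9, -205.8, 107.3]
tool_rot: [0.001, 0.995, 0.102, -0.002]
wrist_force: [-0.5, 0.5, -0.0]
finger_gap: 85.0
finger_force: 0.0
```

>>> carry_out --deltas '[0, 0, 0.01, 0, 0, 0, 0.085, 0, 0, 0.02, 0, 0, 0, 0.085, 0, 0, 0.02, 0, 0, 0, 0.085, 0, 0, 0.02, 0, 0, 0, 0.085]'

```text
clock: 25.97
tcp_pos: [423.2, -201.0, 87.6]
tool_rot: [-0.001, 0.994, 0.106, -0.001]
wrist_force: [0.3, -1.4, -0.5]
finger_gap: 85.0
finger_force: 0.0
```

```bash
python3 chk.py w15; python3 -c "
from h import *
print(json.load(open('cmd.json')))
to(424.4,-201.6,7,12.1)"
```

```text
26.0167 [ 423.76495047 -201.17911518   88.19042269] 85.03319652543914
tin 22 (424.6860046386719, -201.48980712890625) [-215.9, -363.3] 25.83240509033203
tin 34 (428.7379455566406, -200.6230010986328) [-211.7, -363.3] 24.344085693359375
[423.76495047379314, -201.17911518251896, 88.19042269281816, 12.163279644698678]
DELTA 0.0005 0.0005 0.0812 rz 0.06 -> [ 424.36 -201.56    6.99   12.1 ] dist 81
```

>>> carry_out --deltas '[0.0005, 0.0005, 0.012, 0, 0, 0, 0.085, 0.0005, 0.0005, 0.035, 0, 0, 0, 0.085, 0.0005, 0.0005, 0.058, 0, 0, 0, 0.085, 0.0005, 0.0005, 0.072, 0, 0, 0, 0.085, 0.0005, 0.0005, 0.079, 0, 0, 0, 0.085, 0.0005, 0.0005, 0.081, 0, 0, 0, 0.085, 0.0005, 0.0005, 0.081, 0, 0, 0, 0.085, 0.0005, 0.0005, 0.081, 0, 0, 0, 0.06, 0.0005, 0.0005, 0.081, 0, 0, 0, 0.045, 0.0005, 0.0005, 0.081, 0, 0, 0, 0.04, 0.0005, 0.0005, 0.081, 0, 0, 0, 0.04, 0.0005, 0.0005, 0.081, 0, 0, 0, 0.04]' --grip_force 35

```text
clock: 27.02
tcp_pos: [425.3, -202.2, 8.7]
tool_rot: [0.0, 0.994, 0.106, 0.001]
wrist_force: [-0.1, -0.5, 7.4]
finger_gap: 50.5
finger_force: 35.1
```

>>> carry_out --deltas '[0, 0, 0, 0, 0, 0, 0.04, 0, 0, 0, 0, 0, 0, 0.04]'

```text
clock: 27.18
tcp_pos: [425.4, -202.2, 8.7]
tool_rot: [0.0, 0.994, 0.106, 0.001]
wrist_force: [-0.4, -0.4, 7.5]
finger_gap: 50.6
finger_force: 35.1
```

>>> carry_out --deltas '[0, 0, -0.008, 0, 0, 0, 0.04, 0, 0, -0.03, 0, 0, 0, 0.04, 0, 0, -0.06, 0, 0, 0, 0.04, 0, 0, -0.09, 0, 0, 0, 0.04, 0, 0, -0.12, 0, 0, 0, 0.04, 0, 0, -0.13, 0, 0, 0, 0.04, 0, 0, -0.13, 0, 0, 0, 0.04]'

```text
clock: 27.77
tcp_pos: [426.2, -202.8, 140.8]
tool_rot: [0.001, 0.994, 0.105, 0.003]
wrist_force: [0.9, -0.2, -0.7]
finger_gap: 50.3
finger_force: 36.7
```

```bash
cat > tin.py <<'E'
from h import *
W=r.capture('wrist');save(W,sys.argv[1]);o=r.get_obs();print(o['clock'],o['tcp_pos'],o['tool_rot'],o['finger_gap'],o['wrist_force'])
hs=cv2.cvtColor(W['pixels'],cv2.COLOR_RGB2HSV)
b=np.load('board_pose.npy');c_,s_=np.cos(b[2]),np.sin(b[2]);loc=lambda p:[round(float(c_*(p[0]-b[0])+s_*(p[1]-b[1])),1),round(float(-s_*(p[0]-b[0])+c_*(p[1]-b[1])),1)]
m=((hs[...,0]>105)&(hs[...,0]<130)&(hs[...,1]>150)&(hs[...,2]>50)).astype(np.uint8)
n,l,s,c=cv2.connectedComponentsWithStats(m);k=1+np.argmax(s[1:,4]);print(s[k])
A=np.argwhere(l==k)[:,::-1];z=o['tcp_pos'][2]-8.7+22
for zz in (z-2,z,z+2):p,rr=cv2.minEnclosingCircle(np.array([plane(W,a,zz)[:2] for a in A],np.float32));print(zz,p,loc(p),rr)
print('tcp',loc(o['tcp_pos']))
q=o['tool_rot'];json.dump([*o['tcp_pos'],2*np.degrees(np.arctan2(q[2],q[1]))],open('cmd.json','w'))
E
python3 tin.py w16; python3 -c "
from h import *
to(475.1,267.9,139,12.1)
d=r.capture('side');print('amber',plane(d,(80+153/2.1,120+460/2.1),75),plane(d,(80+153/2.1,120+515/2.1),0))"
```

```text
27.8167 [ 425.43721258 -202.42188945  139.18275365] [8.56270879e-04 9.94416177e-01 1.05515223e-01 1.50678341e-03] 50.32560536608028 [-0.52614984  0.30408072 -0.78406416]
[  226   223   127   116 11529]
150.48275364790246 (423.92364501953125, -203.67222595214844) [-217.1, -365.3] 26.505496978759766
152.48275364790246 (425.0152587890625, -203.4337158203125) [-216.0, -365.3] 26.10858154296875
154.48275364790246 (426.1069030761719, -203.1952362060547) [-214.9, -365.3] 25.71167755126953
tcp [-215.3, -364.4]
DELTA 0.1473 -0.4494 0.0002 rz 0.01 -> [475.15 267.88 138.98  12.1 ] dist 473
amber [341.55178916 468.41281891  75.        ] [357.56541167 471.27892217   0.        ]
```

>>> carry_out --deltas '[0.005, -0.014, 0, 0, 0, 0, 0.04, 0.015, -0.045, 0, 0, 0, 0, 0.04, 0.026, -0.08, 0, 0, 0, 0, 0.04, 0.039, -0.118, 0, 0, 0, 0, 0.04, 0.0515, -0.157, 0, 0, 0, 0, 0.04, 0.0643, -0.196, 0, 0, 0, 0, 0.04, 0.077, -0.235, 0, 0, 0, 0, 0.04, 0.09, -0.274, 0, 0, 0, 0, 0.04, 0.1026, -0.313, 0, 0, 0, 0, 0.04, 0.1154, -0.352, 0, 0, 0, 0, 0.04, 0.1276, -0.39, 0, 0, 0, 0, 0.04, 0.1385, -0.422, 0, 0, 0, 0, 0.04]'

```text
clock: 28.87
tcp_pos: [470.1, 242.9, 136.0]
tool_rot: [0.0, 0.994, 0.107, -0.001]
wrist_force: [0.8, -0.1, -0.6]
finger_gap: 50.9
finger_force: 36.7
```

>>> carry_out --deltas '[0.005, -0.015, 0, 0, 0, 0, 0.04, 0.0088, -0.0274, 0.015, 0, 0, 0, 0.04, 0.0088, -0.0274, 0.035, 0, 0, 0, 0.04, 0.0088, -0.0274, 0.055, 0, 0, 0, 0.04, 0.0088, -0.0274, 0.067, 0, 0, 0, 0.04, 0.0088, -0.0274, 0.07, 0, 0, 0, 0.04, 0.0088, -0.0274, 0.07, 0, 0, 0, 0.04, 0.0088, -0.0274, 0.07, 0, 0, 0, 0.04]'

```text
clock: 29.53
tcp_pos: [474.1, 268.1, 67.2]
tool_rot: [0.0, 0.994, 0.106, -0.0]
wrist_force: [0.3, 0.5, 0.1]
finger_gap: 50.4
finger_force: 36.7
```

```bash
python3 tin.py w17
```

```text
29.5833 [474.52042685 268.34819947  67.74998409] [9.10062081e-05 9.94397740e-01 1.05702901e-01 1.54703007e-04] 50.32201482234188 [ 0.39008826 -0.34541073  0.09421115]
[  226   223   128   116 11585]
79.04998409300548 (473.4860534667969, 267.2659912109375) [-69.7, 84.7] 26.63330078125
81.04998409300548 (474.5872802734375, 267.5061950683594) [-68.6, 84.7] 26.226552963256836
83.04998409300548 (475.6884765625, 267.74639892578125) [-67.5, 84.7] 25.819793701171875
tcp [-68.5, 85.6]
```

>>> carry_out --deltas '[0, 0, 0.012, 0, 0, 0, 0.04, 0, 0, 0.026, 0, 0, 0, 0.04, 0, 0, 0.038, 0, 0, 0, 0.04, 0, 0, 0.044, 0, 0, 0, 0.04, 0, 0, 0.045, 0, 0, 0, 0.04, 0, 0, 0.045, 0, 0, 0, 0.04, 0, 0, 0.045, 0, 0, 0, 0.04]'

```text
clock: 30.17
tcp_pos: [474.6, 268.5, 22.8]
tool_rot: [-0.0, 0.994, 0.106, 0.0]
wrist_force: [-0.1, -0.2, -0.5]
finger_gap: 50.2
finger_force: 36.7
```

```bash
python3 tin.py w18
```

```text
30.2167 [474.73302728 268.58903975  23.01188973] [-1.65652219e-04  9.94394651e-01  1.05731020e-01  4.49280221e-04] 49.89495243636182 [-0.1750119   0.21399143 -0.37342967]
[  226   218   128   121 11994]
34.31188973450269 (474.326416015625, 267.9041748046875) [-68.8, 85.2] 27.195022583007812
36.31188973450269 (475.41571044921875, 268.1369323730469) [-67.7, 85.2] 26.78120231628418
38.31188973450269 (476.5050048828125, 268.36968994140625) [-66.5, 85.2] 26.367382049560547
tcp [-68.2, 85.8]
```

>>> carry_out --deltas '[0, 0, 0.001, 0, 0, 0, 0.04, 0, 0, 0.0022, 0, 0, 0, 0.04, 0, 0, 0.0022, 0, 0, 0, 0.04]'

```text
clock: 30.47
tcp_pos: [474.7, 268.6, 20.8]
tool_rot: [-0.0, 0.994, 0.106, 0.0]
wrist_force: [-0.3, 0.6, 1.7]
finger_gap: 50.1
finger_force: 36.9
```

Just touching; release and rise.

>>> carry_out --deltas '[0, 0, 0.0003, 0, 0, 0, 0.05, 0, 0, 0.0003, 0, 0, 0, 0.06, 0, 0, 0.0003, 0, 0, 0, 0.07, 0, 0, 0.0003, 0, 0, 0, 0.075, 0, 0, 0.0003, 0, 0, 0, 0.075, 0, 0, -0.012, 0, 0, 0, 0.08, 0, 0, -0.04, 0, 0, 0, 0.085, 0, 0, -0.08, 0, 0, 0, 0.085, 0, 0, -0.12, 0, 0, 0, 0.085, 0, 0, -0.16, 0, 0, 0, 0.085, 0, 0, -0.18, 0, 0, 0, 0.085, 0, 0, -0.18, 0, 0, 0, 0.085]'

```text
clock: 31.47
tcp_pos: [477.0, 269.9, 206.2]
tool_rot: [-0.002, 0.994, 0.106, 0.005]
wrist_force: [0.5, 0.1, 0.1]
finger_gap: 84.8
finger_force: 0.0
```

```bash
python3 chk.py w19
```

```text
31.5167 [475.72874545 269.14668433 203.62254925] 85.28392603560397
[ 510    0   50   41 1805] as lid [57.8, -80.4] 20.615110397338867 as block [62.5, -104.6] ((28.389781951904297, 41.7136344909668), 12.038758277893066)
[ 356   66   79   76 4514] as lid [-0.2, 10.8] 37.001277923583984 as block [-1.1, -0.3] ((60.189388275146484, 60.495731353759766), 12.07960033416748)
tin 22 (471.29925537109375, 267.85443115234375) [-71.7, 85.8] 26.72831916809082
tin 34 (474.0765380859375, 268.4383850097656) [-68.9, 85.7] 25.7497501373291
```

```bash
python3 -c "
from workcell import r
print(r.hand_in())"
```

```text
the job is handed in; nothing more can be done
None
```

The job is handed in: block, gold ring, jar and tin were placed in the order asked, each measured within about 1.5 mm of its target (the ring checked by eye), at about 31.5 s; the judge's verdict was not returned.

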